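# Free the samples from a locked laboratory shaker

### The job

The shaker's lid stayed locked when the power failed: take the orange-handled release pin from its holder and push it through the small hole in the sloping front panel to trip the hidden latch, so that the lid springs fully open. Then stand the pin back in its holder, lift the red tube rack out of the shaker by its handle and set it down upright, without dropping or tipping it, in the middle of the cold plate. Leave the lid open and the other things on the bench where they are.

Things in the scene. Friction and masses are not known exactly. Their poses are not given: they have to be found in the camera images.
- shaker: White bench shaker, fixed, 260 (x) x 240 (y) x 124 mm high with the lid shut; origin under its centre, x from its front (towards the robot) to its back, z up. Its front (x -130 to -50) is a grey panel sloping up at 30 degrees from 60 to 106 mm high. Behind is the chamber: inside x -25 to 122, y -100 to 100 mm, floor 25 and rim 110 mm above the bench, under a smoked lid.
- release_port: Yellow 40 mm square in the middle of the sloping panel, with the 16 mm access hole at its centre. Origin: centre of the hole's mouth on the outer face, at (-90, 0, 83) mm of the shaker. Its z axis points out of the panel along the hole (30 degrees from vertical, towards the robot); its y is the shaker's y. The port is 6 mm thick.
- catch_pad (a point): Middle of the hidden catch's pad, on the hole's axis 32 mm below its mouth. It is pushed straight on along the hole: it trips when pushed about 10 to 12 mm (42 to 44 mm below the mouth) and stops after about 17 mm, so 15 mm is a sure push. It pushes back with about 3 N at first and 4 to 8 N when it trips.
- catch (a joint): Turn of the hidden spring catch in rad: 0 at rest, about 0.4 where the lid is let go, 0.6 at its stop. It springs back by itself.
- lid (a joint): Lid angle in rad: 0 shut (it sits up to 0.02 when latched), 1.9 fully open, leaning back. Hinged along the back edge of the shaker, at x +130, 112 mm up. Once the catch is tripped a spring swings it open in about 2 s and holds it there. It swings up and backward, away from the sloping panel.
- lid_front (a point): Middle of the lid's front edge, 186 mm from the hinge. A steel hook hangs 27 mm below the lid here; when the lid is open it sticks out towards the robot.
- rack: Red tube rack, 0.25 kg: block 60 (x) x 110 (y) x 30 mm with capped tubes to 38 mm high, and an upright handle plate on its centre, 12 mm thick (x), 60 mm long (y), from 30 to 78 mm above its underside. Origin: centre of its underside; z up. At the start it stands on the chamber floor, its handle 7 mm below the lid.
- holder: Grey block 70 x 70 x 95 mm on a black 90 mm square, 6 mm high foot, fixed. Origin under its centre. In its top is a vertical hole of 18 mm, 90 mm deep, in the centre.
- pin: Release pin, 155 mm long, 0.11 kg: round steel shaft of 8 mm diameter, 85 mm long, then an orange square handle 24 x 24 x 70 mm. Origin at the tip of the shaft, z along the pin towards the handle, x and y square to the handle's faces. At the start it hangs upright in the holder, the handle's underside (a flat shoulder) resting on the holder's top, so its tip is 10 mm above the bench.
- cold_plate: Blue cold plate with an aluminium top, fixed, 170 x 170 x 20 mm; origin under its centre.
- cold_plate_top (a point): Centre of the cold plate's top face, 20 mm above the bench.
- amber_bottle: Bystander: amber bottle, 64 mm in diameter, 130 mm high; origin under its centre.
- tip_box: Bystander: blue box with clear lid, 80 x 115 x 65 mm; origin under its centre.
- beaker: Bystander: glass beaker, 70 mm in diameter, 80 mm high; origin under its centre.
- timer: Bystander: white timer lying flat, 50 x 70 x 22 mm; origin under its centre.
- green_rack: Bystander: green tube rack, 70 x 150 x 49 mm; origin under its centre.
- wash_bottle: Bystander: white bottle with red cap, 70 mm in diameter, 170 mm high; origin under its centre.
Not all that is in view belongs to the job. What is meant by the pin is not black, turquoise or yellow, and is the smaller of those in its own colour.

How it is judged:
By the outcome, as a careful person would: the job done as asked, in the order asked, and still so for the second after the job is handed in, with the robot touching nothing.
It also fails if it takes over 64 s, if anything falls off the work surface, if the arm or the gripper's body presses on something with over 40 N, if the wrist force passes 120 N, or if a joint passes its speed limit or range.

### The arm

A 6-joint arm with a two-finger parallel gripper is mounted at the origin on the work surface. World frame = base frame: x ahead of the robot, y to its left, z up, the work surface at z = 0. Lengths are in m, angles in rad, forces in N, time in s.
With the tool pointing down it reaches from about 0.425 to 1.125 m from the base axis. Payload 14.9 kg.
Tool frame: the origin (TCP) lies midway between the tips of the shut fingers; the grasp point (between the pads) lies 19 mm behind it (bot.grip_depth is the distance from the TCP to the grasp point, in m); z points along the fingers, y is the direction in which the jaws open and shut (so a half turn about z gives the same grasp; the last joint's range is limited). The gripper opens to 91 mm and grips with 3 to 60 N. Pads are 32 mm wide; open, the fingers measure 118 mm over their backs; the gripper's body (76 mm by 178 mm) begins 60 mm behind the grasp point.
Start: joints at [1.21, 0.379, 1.734, -0, 1.028, -0.033], TCP at [0.225, 0.663, 0.214] pointing down, gripper open.
Joint ranges: [-2.77, 2.77], [-0.74, 2.19], [0, 2.66], [-1.06, 4.2], [0.31, 2.87], [-3.08, 3.08]. Speed limits (rad/s): [1.89, 1.89, 2.39, 3.14, 3.14, 3.14].

### API

Orientations are given as [roll, pitch, yaw] about the fixed x, y, z axes, in that order (R = Rz(yaw) Ry(pitch) Rx(roll)).
In Python, from station import bot gives the robot as it stands.
- The arm moves only by the tool step_arm, never from a script. Its argument "motion" is a list that holds one entry, the list of rows, each a list of 7 numbers: the shift along the tool's x, y, z in m, then the turn, a rotation vector about the tool's x, y, z in degrees, then the finger opening in m, from 0 to 0.0912. In form: [[[tx, ty, tz, rx, ry, rz, fingers], ...]]. A call has 1 to 10 rows; each row shifts and turns the commanded pose from where the row before left it, along the tool's axes as they then stand; what a row does not reach is not made up. A row lasts 1/12 s, in which the tool goes at most 41.7 mm and 7.16 degrees, less where a joint would pass 70% of its speed; a pose out of reach is approached as far as the arm can. A call is refused whole if a number of a shift passes 0.0417 or a number of a turn 7.16, either way. A call with a gripper value outside its range is refused whole. The fingers move at their own pace and stop on an object; "force" is the grip in N (left out, the last holds). Time passes only in rows, so rows that do not move let the fingers close. It gives the time, the measured TCP pose, the force and the opening at its end, in the units of the state.
- bot.observe(): the state, without advancing time (a new reading comes with each control period).
- bot.get_image(name): name is "scene" or "side" or "wrist"; returns a dict with "color" (400x640x3 uint8, blue, green, red), "fx", "fy", "cx", "cy" (pixels), "dist" ([k1, k2, p1, p2, k3] as OpenCV has them; the pictures are not rectified), "xyz" and "rotation" of the camera in the world. Camera axes: x right, y up, looking along -z (the intrinsics and any distortion apply to the point x, -y, -z); pixel columns grow to the right and rows downward; lengths in m; the calibration is good to about 2 mm. A picture is of the moment at which its call begins. There is no depth.
- bot.finish_job(): hands the job in, once; it reports no verdict.
The state is a dict: "time": time; "joints": joint angles; "joint_vel": joint speeds; "tau": joint torques, N m; "tcp_pos": TCP position; "tool_rot": TCP orientation; "contact_force": force on the tool from outside, world axes, zero at the start; "ft_torque": the same for the moment, N m; "grip_width": finger opening in m.
Only numpy, scipy, OpenCV 4.12 (cv2) and the standard library are available. Lean on these libraries where they do the work, as an engineer would, in place of code of your own. Each camera call takes 0.05 s, during which the arm holds its last target. There are 200 camera calls.

## Working session

There is one attempt and no reset: what is moved stays moved. The work goes in short steps, Python scripts to look and compute and a tool call to move; the robot and the scene stay as the last step left them, time stands still between calls to the robot, and variables do not carry over. Pictures are saved under pics/ and viewed, about 8 in all and at most 12, crops included, and the job is handed in when it is done.

Besides the shell and the picture viewer there is one more tool, called after "Call:" by a JSON object that holds its "op" and its "data", one argument or row to a line. step_arm: Moves the arm, as the interface text tells. Its arguments: {"type":"object","properties":{"motion":{"type":"array","items":{"type":"array","items":{"type":"array","items":{"type":"number"}}}},"force":{"type":"number"}},"required":["motion"]}

```bash
mkdir -p pics; python3 - <<'E'
from station import bot
import cv2
for n in("scene","side"):
    d=bot.get_image(n); cv2.imwrite(f"pics/{n}0.png",d["color"])
    print(n,d["fx"],d["fy"],d["cx"],d["cy"],d["dist"],d["xyz"],d["rotation"])
print(bot.observe())
E
```

```text
scene 371.306395092854 371.306395092854 319.94678572473845 196.6049674065369 [-0.03962562  0.          0.          0.          0.        ] [0.88924016 0.70076974 0.8988391 ] [ 0.78717334 -0.00710618  2.70773163]
side 456.0313379101868 456.0313379101868 329.1680146404406 204.90518584957047 [-0.0185879  0.         0.         0.         0.       ] [-0.07339166 -1.03193285  0.77270228] [ 1.04543646 -0.00922521 -0.5162439 ]
{'time': 0.1, 'joints': array([ 1.20968723e+00,  3.79388157e-01,  1.73470559e+00,  2.63350876e-05,
        1.02849773e+00, -3.32921980e-02]), 'joint_vel': array([ 1.24747192e-03,  3.05096415e-04, -1.85740060e-03,  5.17447919e-05,
       -1.34964390e-03, -2.42811408e-03]), 'tau': array([ 1.72713830e-03, -7.65025449e+01, -4.35291910e+01,  6.53008721e-02,
        3.98547621e-02, -2.39044419e-05]), 'tcp_pos': array([0.22525507, 0.66239872, 0.21333976]), 'tool_rot': array([-3.14059513e+00, -5.57777231e-05,  2.81376213e+00]), 'contact_force': array([-0.43293448,  0.45598566,  1.63937943]), 'ft_torque': array([-0.03258751,  0.025827  ,  0.0129647 ]), 'grip_width': 0.09139445942373421}
```

View pics/scene0.png

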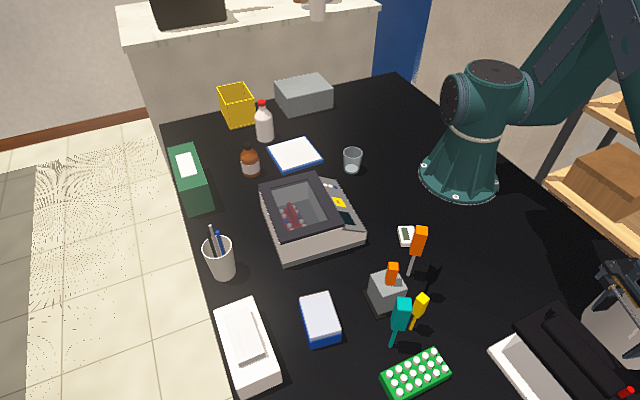

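View pics/side0.png

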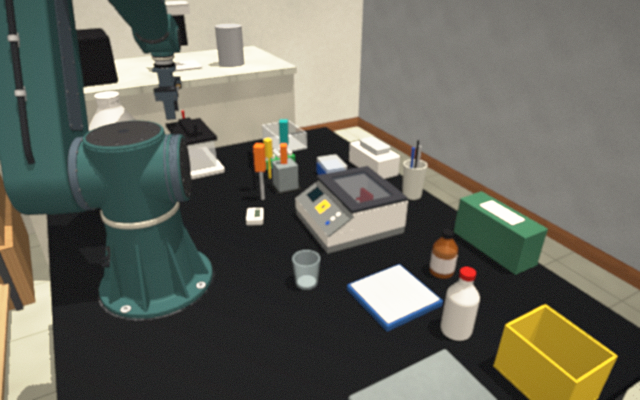

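```bash
cat > h.py <<'E'
import numpy as np, cv2
from scipy.spatial.transform import Rotation as R
from station import bot
def cam(n):
    d=bot.get_image(n); d["R"]=R.from_euler("xyz",d["rotation"]).as_matrix()
    d["K"]=np.array([[d["fx"],0,d["cx"]],[0,d["fy"],d["cy"]],[0,0,1.]]); d["dist"]=np.array(d["dist"]);d["xyz"]=np.array(d["xyz"]); return d
def ray(d,uv):
    p=cv2.undistortPoints(np.array([[uv]],float),d["K"],d["dist"])[0,0]
    v=d["R"]@np.array([p[0],-p[1],-1]); return v/np.linalg.norm(v)
def plane(d,uv,z):
    v=ray(d,uv); return d["xyz"]+v*(z-d["xyz"][2])/v[2]
def tri(d1,u1,d2,u2):
    A=[];b=0;M=0
    for d,u in((d1,u1),(d2,u2)):
        v=ray(d,u);P=np.eye(3)-np.outer(v,v);M=M+P;b=b+P@d["xyz"]
    x=np.linalg.solve(M,b);return x
def proj(d,X):
    p=d["R"].T@(np.array(X)-d["xyz"]); q=np.array([p[0],-p[1],-p[2]])
    return cv2.projectPoints(q[None],np.zeros(3),np.zeros(3),d["K"],d["dist"])[0].ravel()
def blobs(d,lo,hi,mn=15,box=None):
    m=cv2.inRange(cv2.cvtColor(d["color"],cv2.COLOR_BGR2HSV),lo,hi)
    if box: k=np.zeros_like(m);k[box[1]:box[3],box[0]:box[2]]=1;m*=k
    n,l,s,c=cv2.connectedComponentsWithStats(m)
    return [(c[i].round(1),s[i].tolist(),cv2.convexHull(np.argwhere(l==i)[:,::-1].astype(np.int32))[:,0]) for i in range(1,n) if s[i][4]>=mn]
E
python3 - <<'E'
from h import *
for n in("scene","side"):
    d=cam(n)
    for nm,lo,hi in(("orange",(5,170,100),(17,255,255)),("yellow",(22,150,120),(33,255,255)),("blue",(100,120,60),(125,255,255)),("red",(0,100,40),(4,255,255))):
        for c,s,h in blobs(d,lo,hi,12): print(n,nm,c,s)
d=cam("scene");a=cv2.resize(d["color"][80:330,240:440],None,fx=3,fy=2.4*1.25*0.8,interpolation=cv2.INTER_CUBIC)
a=cv2.resize(d["color"][130:330,240:460],None,fx=3,fy=3,interpolation=cv2.INTER_CUBIC);cv2.imwrite("pics/sc1.png",a)
d=cam("side");a=cv2.resize(d["color"][110:340,235:455],None,fx=2.6,fy=2.6,interpolation=cv2.INTER_CUBIC);cv2.imwrite("pics/sd1.png",a)
E
```

```text
scene orange [ 11.4 137.3] [0, 135, 24, 6, 27]
scene orange [  9.6 148.1] [0, 146, 21, 5, 23]
scene orange [246.4 154.8] [241, 149, 13, 12, 101]
scene orange [417.4 243.6] [409, 226, 19, 31, 309]
scene orange [391.1 275.2] [385, 262, 14, 23, 178]
scene yellow [236.5 104.6] [216, 82, 40, 48, 1355]
scene yellow [338.3 201.5] [332, 197, 14, 10, 75]
scene yellow [419.  307.1] [409, 292, 21, 38, 326]
scene blue [400.1  36.4] [372, 0, 60, 83, 3590]
scene blue [296.1 163.7] [266, 147, 58, 28, 189]
scene blue [219.5 241.2] [215, 230, 10, 25, 71]
scene blue [319.9 337.4] [299, 304, 43, 46, 366]
scene red [261.2 102.4] [257, 99, 9, 8, 60]
scene red [626.  391.6] [618, 386, 17, 13, 129]
side orange [259.  156.3] [253, 142, 13, 30, 333]
side orange [283.2 153.1] [281, 144, 6, 19, 101]
side orange [445.4 248. ] [434, 239, 24, 19, 364]
side yellow [268.3 153.5] [263, 138, 9, 40, 165]
side yellow [322.3 205.9] [316, 200, 14, 13, 90]
side yellow [552.6 357.2] [494, 304, 124, 96, 8121]
side blue [412.4 152.4] [412, 148, 2, 11, 19]
side blue [319.2 169.3] [316, 163, 9, 12, 64]
side blue [393.3 311.5] [347, 283, 97, 49, 682]
side red [182.8 114.3] [181, 111, 4, 8, 17]
side red [467.4 273.1] [459, 265, 18, 17, 237]
```

View pics/sc1.png

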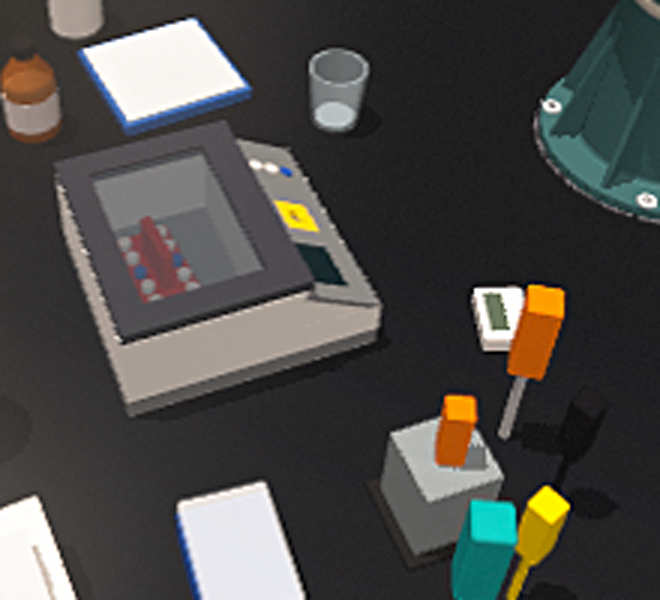

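View pics/sd1.png

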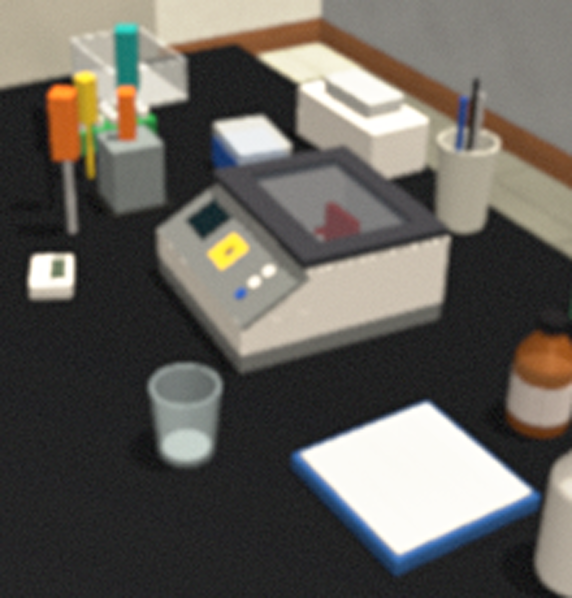

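```bash
python3 - <<'E'
from h import *
s=cam("scene");t=cam("side")
np.set_printoptions(precision=4,suppress=True)
S=lambda u,v:(240+u/3-.3,130+v/3-.3)
T=lambda u,v:(235+u/2.6-.3,110+v/2.6-.3)
def show(n,P):
    P=np.array(P);print(n,"mean",P.mean(0));
    for i in range(len(P)):
        e=P[(i+1)%len(P)]-P[i];print("   ",P[i],"edge len %.3f ang %.1f"%(np.hypot(*e[:2]),np.degrees(np.arctan2(e[1],e[0]))))
show("holder s",[plane(s,S(*q),.095) for q in((390,435),(428,500),(502,478),(465,415))])
show("pin top s",[plane(s,S(*q),.165) for q in((445,396),(476,398),(473,425),(441,424))])
print("pin blob tri",tri(s,(391.1,275.2),t,(283.2,153.1)), "top tri",tri(s,(393,266.7),t,(283.5,144.5)))
print("big orange",tri(s,(417.4,243.6),t,(259,156.3)))
print("yellow pin",tri(s,(419,307.1),t,(268.3,153.5)))
print("port tri",tri(s,(338.3,201.5),t,(322.3,205.9)),"plane",plane(s,(338.3,201.5),.083),plane(t,(322.3,205.9),.083))
show("lid s",[plane(s,S(*q),.124) for q in((228,122),(55,165),(122,340),(315,288))])
show("lid t",[plane(t,T(*q),.124) for q in((340,148),(215,178),(305,258),(450,235))])
show("lid tri",[tri(s,S(*a),t,T(*b)) for a,b in(((228,122),(305,258)),((55,165),(450,235)),((122,340),(340,148)),((315,288),(215,178)))])
show("cold s",[plane(s,S(*q),.02) for q in((80,50),(195,18),(250,88),(128,125))])
show("cold t",[plane(t,T(*q),.02) for q in((295,458),(428,402),(538,495),(398,560))])
print("rack handle top s",plane(s,S(148,218),.103),plane(s,S(180,265),.103))
print("beaker",plane(s,S(337,118),0),"bottle",plane(s,S(33,130),0),"turq",plane(s,S(493,505),.2),plane(s,S(565,440),0))
E
```

```text
holder s mean [0.5159 0.3163 0.095 ]
    [0.548  0.2786 0.095 ] edge len 0.067 ang 87.3
    [0.5512 0.3451 0.095 ] edge len 0.067 ang 172.8
    [0.4851 0.3534 0.095 ] edge len 0.066 ang -95.3
    [0.4791 0.2882 0.095 ] edge len 0.070 ang -7.9
pin top s mean [0.517  0.3185 0.165 ]
    [0.5194 0.3021 0.165 ] edge len 0.025 ang 150.8
    [0.498  0.3141 0.165 ] edge len 0.026 ang 51.6
    [0.5142 0.3346 0.165 ] edge len 0.025 ang -26.9
    [0.5364 0.3233 0.165 ] edge len 0.027 ang -128.7
pin blob tri [0.5163 0.32   0.1299] top tri [0.5166 0.3178 0.1631]
big orange [0.4142 0.2809 0.1542]
yellow pin [0.4925 0.4075 0.1004]
port tri [0.4978 0.0035 0.0836] plane [0.4974 0.003  0.083 ] [0.4984 0.0044 0.083 ]
lid s mean [ 0.6239 -0.0008  0.124 ]
    [ 0.5199 -0.1154  0.124 ] edge len 0.188 ang -3.7
    [ 0.7078 -0.1274  0.124 ] edge len 0.239 ang 86.0
    [0.7246 0.1113 0.124 ] edge len 0.182 ang 174.7
    [0.5431 0.1282 0.124 ] edge len 0.245 ang -95.4
lid t mean [ 0.6193 -0.0138  0.124 ]
    [0.7153 0.1011 0.124 ] edge len 0.181 ang 179.6
    [0.5346 0.1025 0.124 ] edge len 0.214 ang -91.5
  
[... 356 characters left out ...]
3
cold s mean [ 0.5023 -0.3531  0.02  ]
    [ 0.586  -0.4336  0.02  ] edge len 0.163 ang -178.9
    [ 0.4228 -0.4368  0.02  ] edge len 0.164 ang 91.4
    [ 0.4188 -0.2725  0.02  ] edge len 0.163 ang 1.0
    [ 0.5818 -0.2695  0.02  ] edge len 0.164 ang -88.5
cold t mean [ 0.5011 -0.3597  0.02  ]
    [ 0.4147 -0.2831  0.02  ] edge len 0.167 ang 3.0
    [ 0.5819 -0.2745  0.02  ] edge len 0.164 ang -88.7
    [ 0.5858 -0.4386  0.02  ] edge len 0.164 ang -178.6
    [ 0.4219 -0.4427  0.02  ] edge len 0.160 ang 92.6
rack handle top s [ 0.6427 -0.0376  0.103 ] [0.6379 0.0335 0.103 ]
beaker [ 0.3349 -0.1973  0.    ] bottle [ 0.6837 -0.3309  0.    ] turq [0.5559 0.4142 0.2   ] [ 0.3597  0.3033 -0.    ]
```

```bash
cat >> h.py <<'E'
def pose():
    o=bot.observe(); return np.array(o["tcp_pos"]),R.from_euler("xyz",o["tool_rot"]),o
def plan(p0,R0,p1,R1,n):
    """n equal body-frame rows from pose 0 to pose 1 (R: Rotation)"""
    w=(R0.inv()*R1).as_rotvec()/n; dR=R.from_rotvec(w).as_matrix()
    A=np.zeros((3,3));P=np.eye(3)
    for k in range(n): A+=P;P=P@dR
    t=np.linalg.solve(A,R0.inv().apply(np.array(p1)-p0))
    x=p0.copy();Q=R0.as_matrix();mid=[]
    for k in range(n): x=x+Q@t;Q=Q@dR;mid.append(x.copy())
    print("row",n,"x",np.round(t*1000,1),"mm",np.round(np.degrees(w),2),"deg  mid",mid[n//2].round(3),"end",x.round(4))
def tool(yd,tilt=0,dirn=0):
    """tool z down, jaw (y) axis at world angle yd deg, then z tilted by tilt deg toward heading dirn deg"""
    a=np.radians(yd);y=np.array([np.cos(a),np.sin(a),0]);z=np.array([0,0,-1.]);x=np.cross(y,z)
    r=R.from_matrix(np.c_[x,y,z]); d=np.radians(dirn)
    ax=np.cross([0,0,-1],[np.cos(d),np.sin(d),0]); return R.from_rotvec(ax*np.radians(tilt))*r
E
python3 - <<'E'
from h import *
np.set_printoptions(precision=4,suppress=True)
p,r,o=pose()
s=cam("scene");t=cam("side")
for nm,lo,hi in(("turq",(80,120,60),(98,255,255)),("orange",(5,170,100),(17,255,255)),("yellow",(22,150,120),(33,255,255))):
    for d in (s,t):
        for c,st,h in blobs(d,lo,hi,40): print(nm,c,st)
print("turq tri",tri(s,(400,312),t,(284,132)),"turq top",tri(s,(404,301),t,(283.5,121)),"big top",tri(s,(421,229),t,(259,144)))
plan(p,r,np.array([.5165,.318,.33]),tool(-33),20)
print([a for a in dir(bot) if a[0]!='_'])
E
```

```text
turq [399.7 316.5] [388, 297, 24, 51, 682]
turq [283.4 130.3] [280, 120, 8, 22, 160]
orange [246.4 154.7] [241, 149, 12, 11, 95]
orange [417.4 243.6] [409, 226, 19, 31, 309]
orange [391.1 275.1] [386, 262, 13, 23, 177]
orange [259.  156.4] [253, 142, 13, 30, 335]
orange [283.2 153.1] [281, 144, 6, 19, 101]
orange [445.5 248. ] [434, 239, 24, 20, 365]
yellow [236.5 104.6] [216, 82, 40, 48, 1350]
yellow [338.3 201.5] [332, 197, 14, 10, 75]
yellow [419.  307.1] [409, 292, 21, 38, 327]
yellow [268.3 153.4] [263, 138, 9, 40, 166]
yellow [322.3 205.9] [316, 200, 14, 13, 90]
yellow [552.7 357.2] [494, 304, 124, 96, 8124]
turq tri [0.5669 0.4235 0.1639] turq top [0.5653 0.422  0.207 ] big top [0.412  0.2732 0.2016]
row 20 x [-24.6   8.2  -5.8] mm [-0.    0.    5.21] deg  mid [0.471 0.541 0.278] end [0.5165 0.318  0.33  ]
['IKError', 'finish_job', 'get_image', 'grip_depth', 'observe']
```

Call:
{"op": "step_arm", "data": {
  "motion": [
    [[-0.0246,0.0082,-0.0058,0,0,5.2,0.0912],[-0.0246,0.0082,-0.0058,0,0,5.2,0.0912],[-0.0246,0.0082,-0.0058,0,0,5.2,0.0912],[-0.0246,0.0082,-0.0058,0,0,5.2,0.0912],[-0.0246,0.0082,-0.0058,0,0,5.2,0.0912],[-0.0246,0.0082,-0.0058,0,0,5.2,0.0912],[-0.0246,0.0082,-0.0058,0,0,5.2,0.0912],[-0.0246,0.0082,-0.0058,0,0,5.2,0.0912],[-0.0246,0.0082,-0.0058,0,0,5.2,0.0912],[-0.0246,0.0082,-0.0058,0,0,5.2,0.0912]]
  ]
}}

```text
time: 1.33
tcp_pos: [0.4558, 0.5611, 0.2722]
tool_rot: [3.142, -0.0, 1.902]
contact_force: [-0.8, -0.3, -0.8]
grip_width: 0.0914
```

```bash
python3 - <<'E'
from h import *
o=bot.observe();print(o["joints"].tolist(),o["tcp_pos"].tolist(),o["tool_rot"].tolist(),o["time"])
E
```

```text
[0.8562841692795403, 0.35779590803430567, 1.6500052331237467, -1.3662575535567073e-05, 1.1336963175727535, 0.5254066381172683] [0.4558498701580686, 0.5610868570657936, 0.27215983400669497] [3.141504089961922, -3.703738973825921e-05, 1.901679642566307] 1.3333
```

Call:
{"op": "step_arm", "data": {
  "motion": [
    [[-0.0246,0.0082,-0.0058,0,0,5.2,0.0912],[-0.0246,0.0082,-0.0058,0,0,5.2,0.0912],[-0.0246,0.0082,-0.0058,0,0,5.2,0.0912],[-0.0246,0.0082,-0.0058,0,0,5.2,0.0912],[-0.0246,0.0082,-0.0058,0,0,5.2,0.0912],[-0.0246,0.0082,-0.0058,0,0,5.2,0.0912],[-0.0246,0.0082,-0.0058,0,0,5.2,0.0912],[-0.0246,0.0082,-0.0058,0,0,5.2,0.0912],[-0.0246,0.0082,-0.0058,0,0,5.2,0.0912],[-0.0246,0.0082,-0.0058,0,0,5.2,0.0912]]
  ]
}}

```text
time: 2.17
tcp_pos: [0.5165, 0.3177, 0.3302]
tool_rot: [3.141, -0.0, 0.994]
contact_force: [0.3, 0.5, 0.0]
grip_width: 0.0911
```

```bash
python3 - <<'E'
from h import *
o=bot.observe();print(o["joints"].tolist(),o["tcp_pos"].tolist(),o["tool_rot"].tolist(),o["time"])
d=cam("wrist");print(d["xyz"],d["rotation"],d["fx"]);cv2.imwrite("pics/w1.png",d["color"])
for c,st,h in blobs(d,(5,150,80),(18,255,255),40): print(c,st)
E
```

```text
[0.512959071443594, 0.11350172774391001, 1.8446219260839969, -6.48161972159956e-05, 1.1833593218056524, 1.089880719564022] [0.5165254869477445, 0.31765627938083935, 0.33015862677137925] [3.141488710512677, -6.947444173510675e-05, 0.9938991676314819] 2.1667
[0.55751438 0.38147774 0.50196793] [-0.27034382 -0.00066637 -0.57767056] 352.844641110836
[323.8 175.3] [312, 159, 24, 33, 707]
[265.3 255.8] [241, 234, 44, 41, 1370]
```

View pics/w1.png

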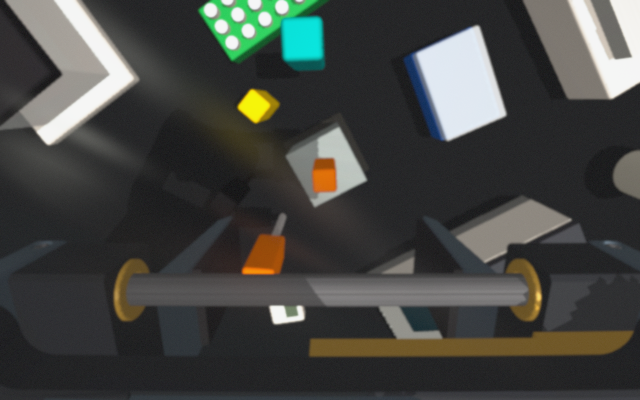

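```bash
cat > fk.py <<'E'
import numpy as np
E
python3 - <<'E'
from h import *
np.set_printoptions(precision=4,suppress=True)
d=cam("wrist");im=d["color"]
print(cv2.cvtColor(im[155:196,324:325],cv2.COLOR_BGR2HSV)[:,0,2])
print(cv2.cvtColor(im[155:196,324:325],cv2.COLOR_BGR2HSV)[:,0,1])
for v in(150,180,200,215):
    for c,st,h in blobs(d,(5,150,v),(18,255,255),40,(300,150,350,200)):
        r=cv2.minAreaRect(h);print(v,c,st,r);q=cv2.boxPoints(r);P=np.array([plane(d,k,.165) for k in q]);e=np.diff(P,axis=0)
        print(P.mean(0),np.degrees(np.arctan2(e[:,1],e[:,0])),np.hypot(e[:,0],e[:,1]))
s=cam("scene")
for c,st,h in blobs(s,(5,170,80),(18,255,255),40,(380,255,403,292)): print(st,proj(s,(.5165,.318,.13)),c)
E
cat > /dev/null; rm fk.py
```

```text
[168 154 149 149 150 151 151 150 151 154 168 192 213 220 223 225 225 225
 224 224 223 223 223 222 222 221 220 219 219 218 218 215 210 195 185 179
 184 183 181 180 180]
[ 49 123 212 238 238 238 238 238 238 238 240 242 243 243 244 244 244 244
 244 244 244 244 244 244 244 243 243 243 243 243 234 238 206 148  73  21
  10  11   8   9   7]
150 [322.6 173.3] [311, 157, 24, 32, 658] ((322.06854248046875, 172.45938110351562), (31.134960174560547, 22.727807998657227), 85.91438293457031)
[0.5151 0.3224 0.165 ] [ -29.4503 -119.2642  150.6435] [0.0219 0.031  0.0225]
180 [322.5 176.8] [311, 166, 24, 23, 499] ((322.5235595703125, 176.8058624267578), (22.39537811279297, 22.39537811279297), 85.60128784179688)
[0.5131 0.3186 0.165 ] [ -29.1072 -118.9582  150.9661] [0.0218 0.0224 0.0221]
200 [322.8 176.9] [312, 167, 22, 21, 445] ((322.5, 177.0), (20.0, 21.0), 90.0)
[0.513  0.3185 0.165 ] [ -33.5647 -123.2918  146.4318] [0.0204 0.02   0.0207]
215 [322.8 176.7] [313, 167, 20, 20, 362] ((322.5, 176.5), (19.0, 19.0), 90.0)
[0.5133 0.3189 0.165 ] [ -33.5647 -123.3349  146.432 ] [0.0185 0.019  0.0187]
[386, 262, 13, 23, 247] [390.5655 274.5874] [391.6 272.5]
```

```bash
python3 - <<'E'
from h import *
np.set_printoptions(precision=4,suppress=True)
p,r,o=pose();print(p,o["joints"],o["tool_rot"])
J=[[1.20968723,.379388157,1.73470559],[0.85628,0.357795908,1.65000523],[0.51296,0.1135017277,1.844621926],list(o["joints"][:3])]
P=[[0.22525507,0.66239872,0.21333976],[0.45584987,0.561086857,0.272159834],[0.516525487,0.3176562794,0.330158627],list(p)]
A=[];b=[]
for j,q in zip(J,P):
    s2,c2,s3,c3=np.sin(j[1]),np.cos(j[1]),np.sin(j[1]+j[2]),np.cos(j[1]+j[2])
    A+=[[1,0,s2,s3,c3],[0,1,c2,c3,-s3]];b+=[np.hypot(q[0],q[1]),q[2]]
x,res,rk,sv=np.linalg.lstsq(np.array(A),np.array(b),rcond=None);print(x,res,sv)
E
```

```text
[0.5166 0.3179 0.3307] [0.5132 0.1129 1.8442 0.     1.1832 1.0869] [ 3.141  -0.0011  0.9971]
[0.0003 0.0523 0.5504 0.6052 0.0437] [0.] [3.4589 2.827  0.1816 0.0903 0.0559]
```

```bash
python3 - <<'E'
from h import *
p,r,o=pose()
T=tool(60,30,150);z=T.apply([0,0,1]);print(z)
g=np.array([.514,.3185,.137])+.019*z
plan(p,r,g+[0,0,.11],T,16)
plan(g+[0,0,.11],T,g,T,6)
s=cam("scene");t=cam("side");print("yellow top",tri(s,(423,294),t,(268,139.5)))
E
```

```text
[-0.4330127  0.25      -0.8660254]
row 16 x [-1.   0.3  6.3] mm [ 1.52  1.44 -5.66] deg  mid [0.514 0.316 0.274] end [0.5058 0.3233 0.2305]
row 6 x [-9.2  0.  15.9] mm [0. 0. 0.] deg  mid [0.506 0.323 0.157] end [0.5058 0.3232 0.1205]
yellow top [0.49320322 0.40462913 0.15584658]
```

Call:
{"op": "step_arm", "data": {
  "motion": [
    [[-0.001,0.0003,0.0063,1.52,1.44,-5.66,0.0912],[-0.001,0.0003,0.0063,1.52,1.44,-5.66,0.0912],[-0.001,0.0003,0.0063,1.52,1.44,-5.66,0.0912],[-0.001,0.0003,0.0063,1.52,1.44,-5.66,0.0912],[-0.001,0.0003,0.0063,1.52,1.44,-5.66,0.0912],[-0.001,0.0003,0.0063,1.52,1.44,-5.66,0.0912],[-0.001,0.0003,0.0063,1.52,1.44,-5.66,0.0912],[-0.001,0.0003,0.0063,1.52,1.44,-5.66,0.0912]]
  ]
}}

```text
time: 3.08
tcp_pos: [0.5139, 0.3174, 0.2784]
tool_rot: [-3.024, -0.262, 1.786]
contact_force: [-0.4, -0.2, -0.3]
grip_width: 0.0909
```

Call:
{"op": "step_arm", "data": {
  "motion": [
    [[-0.001,0.0003,0.0063,1.52,1.44,-5.66,0.0912],[-0.001,0.0003,0.0063,1.52,1.44,-5.66,0.0912],[-0.001,0.0003,0.0063,1.52,1.44,-5.66,0.0912],[-0.001,0.0003,0.0063,1.52,1.44,-5.66,0.0912],[-0.001,0.0003,0.0063,1.52,1.44,-5.66,0.0912],[-0.001,0.0003,0.0063,1.52,1.44,-5.66,0.0912],[-0.001,0.0003,0.0063,1.52,1.44,-5.66,0.0912],[-0.001,0.0003,0.0063,1.52,1.44,-5.66,0.0912]]
  ]
}}

```text
time: 3.75
tcp_pos: [0.5053, 0.3254, 0.2285]
tool_rot: [3.141, -0.526, 2.627]
contact_force: [0.6, 0.1, -0.3]
grip_width: 0.0912
```

```bash
python3 - <<'E'
from h import *
p,r,o=pose();print(o["joints"],o["contact_force"],o["time"])
T=tool(60,30,150);z=T.apply([0,0,1])
g=np.array([.514,.3185,.137])+.019*z
print(np.degrees((r.inv()*T).as_rotvec()))
d=cam("wrist");cv2.imwrite("pics/w2.png",d["color"])
for X in([.514,.3185,.165],[.514,.3185,.13]):print(proj(d,X))
for c,st,h in blobs(d,(5,150,80),(18,255,255),40):
    print(c,st)
p,r,o=pose();plan(p,r,g,r,6)
E
```

```text
[ 0.35945952  0.36429451  1.79936422  0.40569656  1.35254611 -0.86155213] [ 0.64060704  0.14862981 -0.34312037] 3.75
[-0.22514369 -0.12578656  0.45561234]
[323.77130387 274.25415637]
[324.15428083 275.91689675]
[203.4 174.4] [162, 138, 82, 77, 4128]
[322.2 265.1] [306, 257, 34, 17, 548]
row 6 x [-9.2 -0.3 15.2] mm [0. 0. 0.] deg  mid [0.505 0.324 0.156] end [0.5058 0.3233 0.1205]
```

View pics/w2.png

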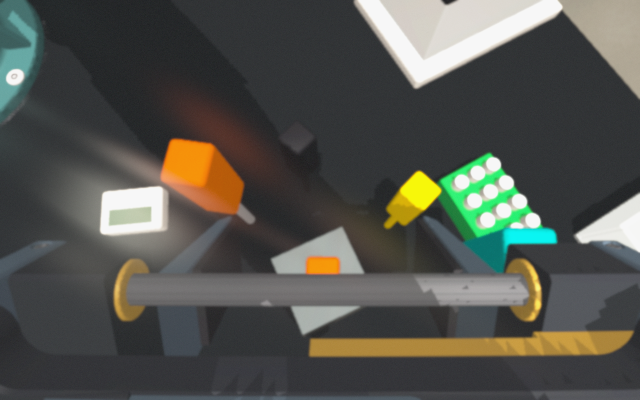

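Call:
{"op": "step_arm", "data": {
  "motion": [
    [[-0.0092,-0.0003,0.0152,0,0,0,0.0912],[-0.0092,-0.0003,0.0152,0,0,0,0.0912],[-0.0092,-0.0003,0.0152,0,0,0,0.0912],[-0.0092,-0.0003,0.0152,0,0,0,0.0912],[-0.0092,-0.0003,0.0152,0,0,0,0.0912],[-0.0092,-0.0003,0.0152,0,0,0,0.0912],[0,0,0,0,0,0,0.0912]]
  ]
}}

```text
time: 4.38
tcp_pos: [0.5048, 0.3216, 0.1196]
tool_rot: [-3.136, -0.526, 2.617]
contact_force: [-0.8, -0.6, -0.5]
grip_width: 0.0912
```

Call:
{"op": "step_arm", "data": {
  "motion": [
    [[0,0,0,0,0,0,0.01],[0,0,0,0,0,0,0.01],[0,0,0,0,0,0,0.01],[0,0,0,0,0,0,0.01],[0,0,0,0,0,0,0.01],[0,0,0,0,0,0,0.01],[0,0,0,0,0,0,0.01]]
  ],
  "force": 45
}}

```text
time: 4.97
tcp_pos: [0.5065, 0.3219, 0.1232]
tool_rot: [-3.141, -0.524, 2.62]
contact_force: [-0.6, -0.7, -0.5]
grip_width: 0.0475
```

```bash
python3 - <<'E'
from h import *
p,r,o=pose();print(p,o["joints"],o["contact_force"],o["time"],o["grip_width"])
plan(p,r,p+[0,0,.12],r,6)
E
```

```text
[0.5065012  0.32189135 0.12322881] [ 0.35392813  0.4986878   1.83159202  0.4244187   1.19855501 -0.92966112] [-0.61962258 -0.69148569 -0.47366936] 4.9667 0.04752091546668737
row 6 x [ 10.   -0.  -17.3] mm [0. 0. 0.] deg  mid [0.507 0.322 0.203] end [0.5065 0.3219 0.2432]
```

Call:
{"op": "step_arm", "data": {
  "motion": [
    [[0,0,0,0,0,0,0.01],[0,0,0,0,0,0,0.01],[0,0,0,0,0,0,0.01],[0,0,0,0,0,0,0.01],[0,0,0,0,0,0,0.01],[0,0,0,0,0,0,0.01]]
  ]
}}

```text
time: 5.47
tcp_pos: [0.5064, 0.3218, 0.1229]
tool_rot: [-3.141, -0.524, 2.62]
contact_force: [0.6, 0.0, 0.0]
grip_width: 0.0236
```

Call:
{"op": "step_arm", "data": {
  "motion": [
    [[0.01,0,-0.0173,0,0,0,0.01],[0.01,0,-0.0173,0,0,0,0.01],[0.01,0,-0.0173,0,0,0,0.01],[0.01,0,-0.0173,0,0,0,0.01],[0.01,0,-0.0173,0,0,0,0.01],[0.01,0,-0.0173,0,0,0,0.01],[0,0,0,0,0,0,0.01]]
  ]
}}

```text
time: 6.05
tcp_pos: [0.5079, 0.3226, 0.2465]
tool_rot: [3.138, -0.521, 2.622]
contact_force: [0.2, -0.1, 0.5]
grip_width: 0.0237
```

```bash
python3 - <<'E'
from h import *
p,r,o=pose();print(p,o["tool_rot"],o["joints"],o["contact_force"],o["time"],o["grip_width"])
s=cam("scene");t=cam("side");B={}
for n,d,box in(("s",s,(360,150,460,320)),("t",t,(270,60,340,200))):
    for c,st,h in blobs(d,(5,150,80),(18,255,255),20,box):print(n,c,st)
    if n=="s":cv2.imwrite("pics/s3.png",cv2.resize(d["color"][190:310,350:470],None,fx=4,fy=4))
E
```

```text
[0.50785228 0.32255727 0.24646975] [ 3.1381746  -0.52096268  2.62190223] [ 0.35408853  0.3421607   1.79177384  0.40208558  1.37446353 -0.84946616] [ 0.21185301 -0.09616927  0.50740502] 6.05 0.023728129333226083
s [418.5 240.2] [409, 225, 19, 32, 408]
s [405.4 235.5] [404, 231, 4, 10, 30]
s [398.5 254.2] [392, 252, 12, 5, 34]
t [326.9 125.9] [304, 122, 36, 8, 123]
t [282.3 127.7] [280, 125, 6, 6, 31]
```

View pics/s3.png

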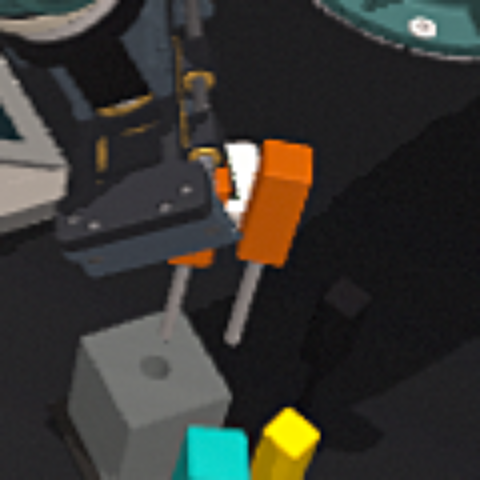

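```bash
python3 - <<'E'
from h import *
np.set_printoptions(precision=4,suppress=True)
p,r,o=pose();print(p,o["tool_rot"])
s=cam("scene")
print("tip",plane(s,(392,274.2),.1335),"hole",plane(s,(388.8,281.5),.095))
for X in([.514,.3185,.1335],[.514,.3185,.2]):print(proj(s,X))
# shaft pixels
print("shaft mid (176,300)->",plane(s,(350+176/4,190+300/4),.175))
d=cam("wrist")
for c,st,h in blobs(d,(5,150,80),(18,255,255),40): print(c,st)
t=cam("side");cv2.imwrite("pics/t3.png",cv2.resize(t["color"][90:200,230:380],None,fx=4,fy=4))
E
```

```text
[0.5065 0.322  0.2429] [-3.1414 -0.5231  2.6202]
tip [0.5144 0.3203 0.1335] hole [0.5146 0.316  0.095 ]
[391.7563 273.574 ]
[395.9553 257.3725]
shaft mid (176,300)-> [0.5167 0.3214 0.175 ]
[212.4 177.9] [174, 143, 77, 73, 3732]
[327.6 249.8] [297, 223, 61, 51, 2813]
```

View pics/t3.png

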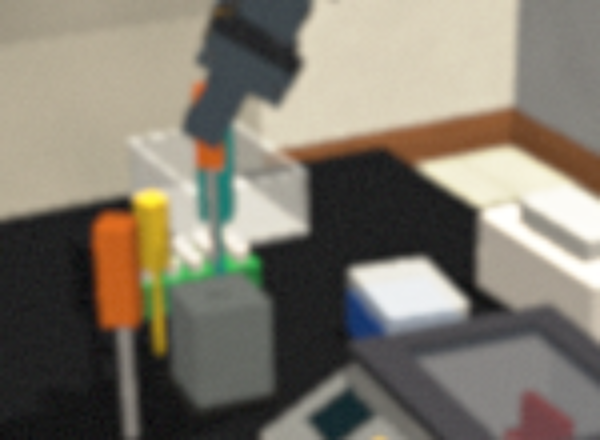

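```bash
cat >> h.py <<'E'
# pin in tool frame & port
PORT=np.array([.498,.0037,.0833]); YAW=-4.7
hd=np.radians(180+YAW); N=np.array([.5*np.cos(hd),.5*np.sin(hd),np.cos(np.pi/6)])
def toolfor(axis_t):
    """tool rotation making pin axis = N, jaw ~ shaker y"""
    base=tool(90+YAW); return R.align_vectors([N,base.apply([0,1,0])],[axis_t,[0,1,0]],weights=[1e6,1])[0]
E
python3 - <<'E'
from h import *
np.set_printoptions(precision=4,suppress=True)
p,r,o=pose();s=cam("scene");t=cam("side")
print("tri tip",tri(s,(392,274.2),t,(285,157.5)),plane(s,(392,274.2),.130))
for z in(.13,.215):print("proj vertical",proj(s,[.514,.3195,z]),proj(t,[.514,.3195,z]))
tip=np.array([.514,.3195,.130]); tt=r.inv().apply(tip-p);at=r.inv().apply([0,0,1]);print("tip_t",tt,"axis_t",at)
T=toolfor(at);print(T.as_euler("xyz"),T.apply(at),N)
for off in(.10,.02,-.047):
    print(off,PORT+N*off-T.apply(tt))
g=PORT+N*.02-T.apply(tt)
up=p+[0,0,.11]
plan(p,r,up,r,5);plan(up,r,g+[0,0,.14],T,12);plan(g+[0,0,.14],T,g,T,6)
E
```

```text
tri tip [0.5124 0.3108 0.1186] [0.5127 0.3185 0.13  ]
proj vertical [391.7693 274.6968] [282.6539 153.2471]
proj vertical [397.2083 253.7897] [281.6159 130.171 ]
tip_t [-0.063   0.0024  0.0924] axis_t [ 0.5012 -0.0024 -0.8653]
[-3.1395 -0.0014  3.0584] [-0.4983  0.041   0.866 ] [-0.4983  0.041   0.866 ]
0.1 [0.3854 0.0108 0.2624]
0.02 [0.4252 0.0075 0.1931]
-0.047 [0.4586 0.0048 0.1351]
row 5 x [ 11.   -0.1 -19. ] mm [0. 0. 0.] deg  mid [0.506 0.322 0.308] end [0.5058 0.3217 0.3515]
row 12 x [ -2.1 -27.2   0.5] mm [ 0.55 -2.46 -2.04] deg  mid [0.441 0.143 0.339] end [0.4252 0.0075 0.3331]
row 6 x [-0.   0.  23.3] mm [0. 0. 0.] deg  mid [0.425 0.008 0.24 ] end [0.4252 0.0075 0.1931]
```

Call:
{"op": "step_arm", "data": {
  "motion": [
    [[0.011,0,-0.019,0,0,0,0.01],[0.011,0,-0.019,0,0,0,0.01],[0.011,0,-0.019,0,0,0,0.01],[0.011,0,-0.019,0,0,0,0.01],[0.011,0,-0.019,0,0,0,0.01]]
  ]
}}

```text
time: 6.82
tcp_pos: [0.5061, 0.322, 0.3529]
tool_rot: [-3.139, -0.525, 2.619]
contact_force: [-0.5, 0.2, -0.9]
grip_width: 0.0237
```

Call:
{"op": "step_arm", "data": {
  "motion": [
    [[-0.0021,-0.0272,0.0005,0.55,-2.46,-2.04,0.01],[-0.0021,-0.0272,0.0005,0.55,-2.46,-2.04,0.01],[-0.0021,-0.0272,0.0005,0.55,-2.46,-2.04,0.01],[-0.0021,-0.0272,0.0005,0.55,-2.46,-2.04,0.01],[-0.0021,-0.0272,0.0005,0.55,-2.46,-2.04,0.01],[-0.0021,-0.0272,0.0005,0.55,-2.46,-2.04,0.01]]
  ]
}}

```text
time: 7.32
tcp_pos: [0.447, 0.1689, 0.3416]
tool_rot: [3.114, -0.261, 2.849]
contact_force: [0.4, -0.1, -1.4]
grip_width: 0.0235
```

Call:
{"op": "step_arm", "data": {
  "motion": [
    [[-0.0021,-0.0272,0.0005,0.55,-2.46,-2.04,0.01],[-0.0021,-0.0272,0.0005,0.55,-2.46,-2.04,0.01],[-0.0021,-0.0272,0.0005,0.55,-2.46,-2.04,0.01],[-0.0021,-0.0272,0.0005,0.55,-2.46,-2.04,0.01],[-0.0021,-0.0272,0.0005,0.55,-2.46,-2.04,0.01],[-0.0021,-0.0272,0.0005,0.55,-2.46,-2.04,0.01],[0,0,0,0,0,0,0.01]]
  ]
}}

```text
time: 7.9
tcp_pos: [0.4243, 0.0057, 0.3335]
tool_rot: [-3.139, 0.001, 3.058]
contact_force: [1.2, 0.3, -0.8]
grip_width: 0.0241
```

```bash
python3 - <<'E'
from h import *
np.set_printoptions(precision=4,suppress=True)
cam("wrist");p,r,o=pose();print(p,o["tool_rot"],o["joints"],o["time"],o["grip_width"])
tt=np.array([-0.063,0.0024,0.0924]);at=np.array([.5012,-.0024,-.8653])
T=toolfor(at);g=PORT+N*.02-T.apply(tt)
plan(p,r,g,T,6)
d=cam("wrist")
for c,st,h in blobs(d,(5,150,80),(18,255,255),40): print("orange",c,st)
for c,st,h in blobs(d,(22,150,120),(33,255,255),40): print("yel",c,st)
E
```

```text
[0.4246 0.0071 0.3337] [-3.1402 -0.0007  3.0556] [-0.0373 -0.2312  2.1625 -0.0015  1.211  -1.5216] 7.95 0.024217529548127247
row 6 x [-0.1  0.1 23.4] mm [ 0.01  0.01 -0.03] deg  mid [0.425 0.007 0.24 ] end [0.4252 0.0075 0.1931]
orange [598.8 138.6] [549, 116, 91, 51, 3410]
orange [331.2 220.6] [326, 216, 11, 10, 75]
orange [327.2 251.2] [297, 228, 61, 46, 2678]
orange [113.2 345. ] [92, 332, 44, 24, 825]
yel [621.6 182.1] [604, 177, 36, 12, 159]
yel [331.3 215.1] [316, 204, 32, 24, 618]
```

Call:
{"op": "step_arm", "data": {
  "motion": [
    [[0,0,0.0234,0,0,0,0.01],[0,0,0.0234,0,0,0,0.01],[0,0,0.0234,0,0,0,0.01],[0,0,0.0234,0,0,0,0.01],[0,0,0.0234,0,0,0,0.01],[0,0,0.0234,0,0,0,0.01],[0,0,0,0,0,0,0.01]]
  ]
}}

```text
time: 8.58
tcp_pos: [0.423, 0.0091, 0.1897]
tool_rot: [-3.14, -0.008, 3.058]
contact_force: [-1.1, 0.5, -2.1]
grip_width: 0.0239
```

```bash
python3 - <<'E'
from h import *
np.set_printoptions(precision=4,suppress=True)
s=cam("scene");t=cam("side");w=cam("wrist");p,r,o=pose();print(p,o["tool_rot"],o["joints"],o["time"])
tt=np.array([-0.063,0.0024,0.0924])
tip=p+r.apply(tt);print("tip",tip,"port+20n",PORT+.02*N)
for n,d in(("s",s),("t",t),("w",w)):print(n,"tip",proj(d,tip),"port",proj(d,PORT))
a=cv2.resize(s["color"][160:240,290:390],None,fx=4,fy=4,interpolation=cv2.INTER_CUBIC)
b=cv2.resize(t["color"][160:240,270:370],None,fx=4,fy=4,interpolation=cv2.INTER_CUBIC)
c=cv2.resize(w["color"][150:270,250:400],None,fx=2.6667,fy=2.3,interpolation=cv2.INTER_CUBIC)
c=w["color"][140:380,120:520]
c=cv2.copyMakeBorder(c,0,0,0,400,cv2.BORDER_CONSTANT)
cv2.imwrite("pics/m4.png",np.vstack([np.hstack([a,b]),c]))
E
```

```text
[0.4259 0.0086 0.1945] [-3.1404 -0.0009  3.0581] [-0.0337 -0.0438  2.2795 -0.0014  0.9069 -1.5201] 8.7333
tip [0.4888 0.0057 0.102 ] port+20n [0.488  0.0045 0.1006]
s tip [341.4918 196.8637] port [338.2298 201.6387]
t tip [319.2633 200.9715] port [322.2928 205.9483]
w tip [329.3957 273.6451] port [327.9201 273.16  ]
```

View pics/m4.png

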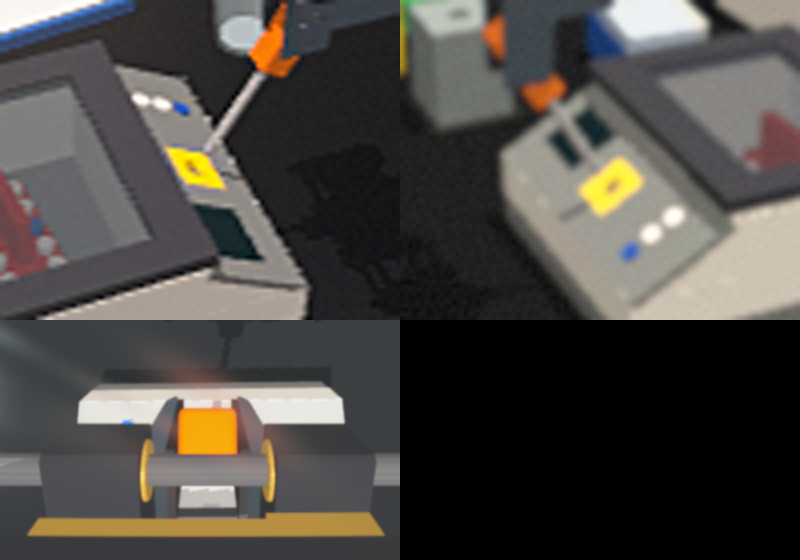

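```bash
python3 - <<'E'
from h import *
np.set_printoptions(precision=2,suppress=True)
tt=np.array([-0.063,0.0024,0.0924]);at=np.array([.5012,-.0024,-.8653])
p,r,o=pose();tip=p+r.apply(tt);ax=r.apply(at);print(p,ax)
for n in("scene","side"):
    D=[cam(n) for _ in range(4)];d=D[0]
    g=np.mean([cv2.cvtColor(x["color"],cv2.COLOR_BGR2GRAY).astype(float) for x in D],0)
    print(n)
    for k in(.015,.03,.045,.06,.07):
        u=proj(d,tip+ax*k);t2=proj(d,tip+ax*(k+.01))-u;t2/=np.linalg.norm(t2);nn=np.array([-t2[1],t2[0]])
        q=np.arange(-8,8.1,.5);mp=(u+q[:,None]*nn).astype(np.float32)
        v=cv2.remap(g.astype(np.float32),mp[:,0].reshape(1,-1),mp[:,1].reshape(1,-1),cv2.INTER_CUBIC)[0]
        w=np.clip(v-np.median(v)-12,0,None);w[abs(q)>4]=0
        print(k,"n",nn,"off px",(w*q).sum()/max(w.sum(),1e-6),v[::2].astype(int))
    im=np.mean([x["color"] for x in D],0).astype(np.uint8);d["color"]=im
    for c,st,h in blobs(d,(20,90,90),(35,255,255),30,(300,180,360,225)):
        m=np.zeros(g.shape,np.uint8);cv2.fillConvexPoly(m,h.reshape(-1,1,2),1);mm=cv2.moments(m,True);ctr=(mm["m10"]/mm["m00"],mm["m01"]/mm["m00"])
        rr=cv2.minAreaRect(h)
        e=cv2.erode(m,np.ones((5,5)))*np.clip(170-g,0,None)*(g<150);ys,xs=np.nonzero(e);W=e[ys,xs]
        print("hull centre",ctr,"rect",rr,"dark",(xs*W).sum()/W.sum(),(ys*W).sum()/W.sum(),len(W),"port",proj(d,PORT))
E
```

```text
[0.43 0.01 0.19] [-0.5   0.04  0.87]
scene
0.015 n [0.82 0.57] off px -2.1296273026253774 [138 140 141 139 139 147 193 165  91  84  46  16  31  34  34  34  35]
0.03 n [0.82 0.57] off px -1.469393230232861 [ 28  33  31  36  24  64 187 178  85  26  33  35  35  36  36  34  34]
0.045 n [0.82 0.57] off px -1.4796684730039136 [ 38  38  38  35  18  73 186 174  87  27  31  35  34  34  35  34  34]
0.06 n [0.82 0.57] off px -1.4414181593947937 [ 37  37  37  35  18  72 183 179  96  27  31  33  36  35  34  34  34]
0.07 n [0.82 0.57] off px -1.4599086412953197 [ 37  36  37  35  25  75 186 183  92  24  31  34  34  34  34  34  33]
hull centre (338.1, 201.53) rect ((338.0743408203125, 201.80406188964844), (16.04217529296875, 8.021086692810059), 54.462318420410156) dark 338.0 202.0 1 port [338.23 201.64]
side
0.015 n [ 0.82 -0.58] off px 0.9632758398366564 [154 133  99  68  63  65  72  99 132 147 130  95  79  75  79  86  98]
0.03 n [ 0.82 -0.58] off px 0.7721180416257037 [149 122  73  40  33  35  54  95 133 147 119  69  39  32  40  62  91]
0.045 n [ 0.82 -0.58] off px 0.7727383334871623 [143 110  73  57  52  56  65  97 134 145 121  76  50  48  58  81 101]
0.06 n [ 0.82 -0.58] off px 1.5783333176519292 [133 129 131 139 141 140 135 133 143 159 161 146 144 144 140 123 106]
0.07 n [ 0.82 -0.58] off px 0.6085037550474693 [ 27  29  29  32  36  49  68  97 122 128 106  73  49  44  36  36  32]
hull centre (322.29333333333335, 206.14) rect ((322.21954345703125, 206.02442932128906), (9.995121002197266, 14.680334091186523), 51.34019470214844) dark nan nan 0 port [322.29 205.95]<stdin>:20: RuntimeWarning: invalid value encountered in scalar divide
```

```bash
python3 - <<'E'
from h import *
np.set_printoptions(precision=4,suppress=True)
tt=np.array([-0.063,0.0024,0.0924]);at=np.array([.5012,-.0024,-.8653])
p,r,o=pose();tip=p+r.apply(tt);ax=r.apply(at)
ey=r.apply([0,1,0]);eb=np.cross(ax,ey);M=[];off=[]
for n,nn in(("scene",np.array([.82,.57])),("side",np.array([.82,-.58]))):
    d=cam(n);u=proj(d,tip+.03*ax);M.append([(proj(d,tip+.03*ax+.01*e)-u)@nn/10 for e in(ey,eb)])
M=np.array(M);print("px/mm",M)
actual=np.linalg.solve(M,[-1.3,.72]);print("actual shaft offset mm along ey,eb",actual)
off=(actual[0]*ey+actual[1]*eb)/1000;print("world",off)
tip2=tip+off
k=(tip2-PORT)@N;print("actual tip rel port: axial",k,"lateral world",tip2-PORT-k*N)
corr=-(tip2-PORT-k*N);print("corr tool frame mm",r.inv().apply(corr)*1000)
print("axial per mm in tool",r.inv().apply(-N))
E
```

```text
px/mm [[ 0.2319  0.2389]
 [-0.023  -0.3417]]
actual shaft offset mm along ey,eb [-3.6919 -1.8585]
world [ 0.0013 -0.0038  0.0009]
actual tip rel port: axial 0.020769397576467886 lateral world [ 0.0021 -0.0032  0.0014]
corr tool frame mm [2.3659 3.0178 1.3586]
axial per mm in tool [-0.4999  0.002   0.8661]
```

Call:
{"op": "step_arm", "data": {
  "motion": [
    [[0.0011,0.0013,0.0007,0,0,0,0.01],[0.0011,0.0013,0.0006,0,0,0,0.01],[-0.0035,0,0.0061,0,0,0,0.01],[-0.0035,0,0.0061,0,0,0,0.01],[-0.0035,0,0.0061,0,0,0,0.01],[-0.0025,0,0.0043,0,0,0,0.01],[0,0,0,0,0,0,0.01]]
  ]
}}

```text
time: 9.82
tcp_pos: [0.4362, 0.0098, 0.1685]
tool_rot: [-3.14, -0.003, 3.058]
contact_force: [0.4, 0.4, -1.4]
grip_width: 0.0236
```

```bash
python3 - <<'E'
from h import *
np.set_printoptions(precision=4,suppress=True)
p,r,o=pose();print(p,o["contact_force"],o["time"])
s=cam("scene");t=cam("side");p,r,o=pose();print(p,o["contact_force"])
a=cv2.resize(s["color"][160:240,300:380],None,fx=5,fy=5,interpolation=cv2.INTER_CUBIC)
b=cv2.resize(t["color"][165:245,280:360],None,fx=5,fy=5,interpolation=cv2.INTER_CUBIC)
cv2.imwrite("pics/m5.png",np.hstack([a,b]))
E
```

```text
[0.4362 0.0098 0.1685] [ 0.3623  0.4085 -1.3907] 9.8167
[0.4362 0.0098 0.1694] [-0.1237 -0.4504 -1.3837]
```

View pics/m5.png

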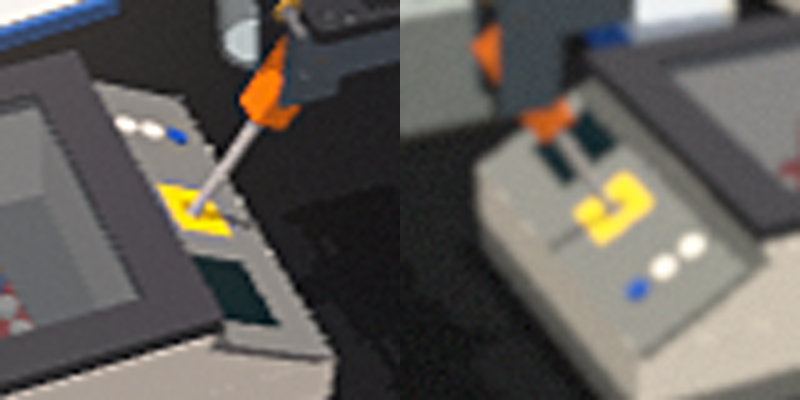

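Call:
{"op": "step_arm", "data": {
  "motion": [
    [[-0.0035,0,0.0061,0,0,0,0.01],[-0.0035,0,0.0061,0,0,0,0.01],[-0.0035,0,0.0061,0,0,0,0.01],[0,0,0,0,0,0,0.01]]
  ]
}}

```text
time: 10.25
tcp_pos: [0.4468, 0.0089, 0.1502]
tool_rot: [-3.14, -0.002, 3.058]
contact_force: [-0.2, -0.1, -1.4]
grip_width: 0.0237
```

Call:
{"op": "step_arm", "data": {
  "motion": [
    [[-0.0025,0,0.0043,0,0,0,0.01],[-0.0025,0,0.0043,0,0,0,0.01],[-0.0025,0,0.0043,0,0,0,0.01],[0,0,0,0,0,0,0.01]]
  ]
}}

```text
time: 10.58
tcp_pos: [0.4541, 0.0083, 0.1379]
tool_rot: [-3.14, -0.002, 3.058]
contact_force: [-4.6, 0.5, 5.0]
grip_width: 0.0237
```

Call:
{"op": "step_arm", "data": {
  "motion": [
    [[-0.0025,0,0.0043,0,0,0,0.01],[-0.0015,0,0.0026,0,0,0,0.01],[0,0,0,0,0,0,0.01],[0,0,0,0,0,0,0.01]]
  ]
}}

```text
time: 10.92
tcp_pos: [0.4569, 0.008, 0.1311]
tool_rot: [-3.14, -0.004, 3.058]
contact_force: [-6.9, 0.9, 2.0]
grip_width: 0.0236
```

```bash
python3 - <<'E'
from h import *
np.set_printoptions(precision=4,suppress=True)
p,r,o=pose();print(p,o["contact_force"],o["time"],o["grip_width"])
s=cam("scene")
cv2.imwrite("pics/m6.png",cv2.resize(s["color"][100:300,220:460],None,fx=2,fy=2))
E
```

```text
[0.4569 0.008  0.1311] [-6.8783  0.8853  1.9963] 10.9167 0.02362188372283601
```

View pics/m6.png

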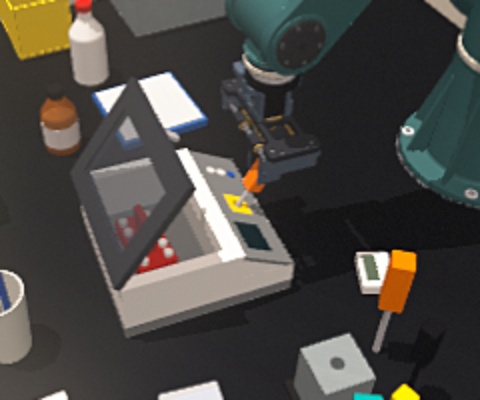

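Call:
{"op": "step_arm", "data": {
  "motion": [
    [[0.0035,0,-0.0061,0,0,0,0.01],[0.0035,0,-0.0061,0,0,0,0.01],[0.0035,0,-0.0061,0,0,0,0.01],[0.0035,0,-0.0061,0,0,0,0.01],[0.0035,0,-0.0061,0,0,0,0.01],[0.0035,0,-0.0061,0,0,0,0.01],[0.0035,0,-0.0061,0,0,0,0.01],[0.0035,0,-0.0061,0,0,0,0.01],[0.0035,0,-0.0061,0,0,0,0.01],[0,0,0,0,0,0,0.01]]
  ]
}}

```text
time: 11.8
tcp_pos: [0.4268, 0.0107, 0.1878]
tool_rot: [-3.14, 0.001, 3.058]
contact_force: [-0.0, -0.6, -1.1]
grip_width: 0.0235
```

```bash
cat > shaft.py <<'E'
from h import *
np.set_printoptions(precision=3,suppress=True)
def shaft(tt,at,ks):
    p,r,o=pose();tip=p+r.apply(tt);ax=r.apply(at);ey=r.apply([0,1,0]);eb=np.cross(ax,ey);O=[]
    NN=[]
    for n in("scene","side"):
        D=[cam(n) for _ in range(3)];d=D[0]
        g=np.mean([cv2.cvtColor(x["color"],cv2.COLOR_BGR2GRAY).astype(np.float32) for x in D],0)
        row=[]
        for k in ks:
            u=proj(d,tip+ax*k);t2=proj(d,tip+ax*(k+.01))-u;t2/=np.linalg.norm(t2);nn=np.array([-t2[1],t2[0]])
            q=np.arange(-8,8.1,.5);mp=(u+q[:,None]*nn).astype(np.float32)
            v=cv2.remap(g,mp[:,0].reshape(1,-1),mp[:,1].reshape(1,-1),cv2.INTER_CUBIC)[0]
            w=np.clip(v-np.median(v)-15,0,None);w[abs(q)>5]=0
            o_=(w*q).sum()/max(w.sum(),1e-6)
            J=[(proj(d,tip+ax*k+.01*e)-u)@nn/10 for e in(ey,eb)]
            print(n,k,"off px %.2f"%o_,v[::2].astype(int)); row.append((J,o_))
        O.append(row)
    for i,k in enumerate(ks):
        print(k,"mm ey,eb",np.linalg.solve([O[0][i][0],O[1][i][0]],[O[0][i][1],O[1][i][1]]))
    print("p",p,"ey",ey,"eb",eb,"ax",ax)
E
python3 - <<'E'
from shaft import *
p,r,o=pose();print(p,o["tool_rot"],o["contact_force"],o["time"],o["grip_width"])
shaft(np.array([-0.063,0,0.0924]),np.array([.5012,-.0024,-.8653]),(.02,.035,.05,.065))
s=cam("scene");cv2.imwrite("pics/keep.png",s["color"])
E
```

```text
[0.427 0.011 0.188] [-3.14   0.001  3.058] [-0.018 -0.589 -1.119] 11.8 0.023484052707793936
scene 0.02 off px -0.85 [136 135 134 139 136 134 135 186 151  74  19  31  35  39  40  38  36]
scene 0.035 off px -0.50 [ 36  36  42  40  41  22  75 186 172  85  30  36  38  39  38  37  36]
scene 0.05 off px -0.62 [ 41  41  41  40  39  25  97 184 162  77  24  35  37  38  36  36  36]
scene 0.065 off px -0.62 [ 41  40  41  40  38  13  91 185 157  75  29  33  35  35  36  35  34]
side 0.02 off px 0.33 [158 153 132 101  81  84  96 122 144 139 114  97  97  97  95  98 108]
side 0.035 off px 0.25 [157 146 111  70  38  41  74 121 146 139  95  48  32  34  36  48  86]
side 0.05 off px 0.26 [153 139 104  62  41  46  74 113 142 136  90  49  38  42  40  70 113]
side 0.065 off px 0.00 [145 145 142 147 148 148 139 137 148 159 158 152 150 152 151 155 155]
0.02 mm ey,eb [-2.854 -0.79 ]
0.035 mm ey,eb [-1.524 -0.632]
0.05 mm ey,eb [-2.005 -0.625]
0.065 mm ey,eb [-2.813  0.184]
p [0.427 0.011 0.188] ey [ 0.084  0.996 -0.001] eb [-0.862  0.072 -0.502] ax [-0.5    0.041  0.865]
```

```bash
python3 - <<'E'
from h import *
p,r,o=pose()
up=p+[0,0,.145]
T=R.from_euler("xyz",[-3.141,-.524,2.62]);g=np.array([.5065,.3219,.1229])
plan(p,r,up,r,6)
plan(up,r,g+[0,0,.22],T,14)
plan(g+[0,0,.22],T,g+[0,0,.11],T,5)
E
```

```text
row 6 x [  0.   -0.  -24.2] mm [0. 0. 0.] deg  mid [0.427 0.011 0.283] end [0.4267 0.0106 0.3312]
row 14 x [ 0.9 23.1 -0.2] mm [-0.47  2.11  1.75] deg  mid [0.455 0.193 0.337] end [0.5065 0.3219 0.3429]
row 5 x [-11.   0.  19.] mm [0. 0. 0.] deg  mid [0.506 0.322 0.277] end [0.5065 0.3219 0.2329]
```

Call:
{"op": "step_arm", "data": {
  "motion": [
    [[0,0,-0.0242,0,0,0,0.01],[0,0,-0.0242,0,0,0,0.01],[0,0,-0.0242,0,0,0,0.01],[0,0,-0.0242,0,0,0,0.01],[0,0,-0.0242,0,0,0,0.01],[0,0,-0.0242,0,0,0,0.01]]
  ]
}}

```text
time: 12.65
tcp_pos: [0.4267, 0.0108, 0.3327]
tool_rot: [-3.14, -0.001, 3.058]
contact_force: [-0.1, -0.1, -1.7]
grip_width: 0.0235
```

Call:
{"op": "step_arm", "data": {
  "motion": [
    [[0.0009,0.0231,-0.0002,-0.47,2.11,1.75,0.01],[0.0009,0.0231,-0.0002,-0.47,2.11,1.75,0.01],[0.0009,0.0231,-0.0002,-0.47,2.11,1.75,0.01],[0.0009,0.0231,-0.0002,-0.47,2.11,1.75,0.01],[0.0009,0.0231,-0.0002,-0.47,2.11,1.75,0.01],[0.0009,0.0231,-0.0002,-0.47,2.11,1.75,0.01],[0.0009,0.0231,-0.0002,-0.47,2.11,1.75,0.01]]
  ]
}}

```text
time: 13.23
tcp_pos: [0.4493, 0.1719, 0.3361]
tool_rot: [3.114, -0.265, 2.845]
contact_force: [-0.6, -0.9, -1.3]
grip_width: 0.0242
```

Call:
{"op": "step_arm", "data": {
  "motion": [
    [[0.0009,0.0231,-0.0002,-0.47,2.11,1.75,0.01],[0.0009,0.0231,-0.0002,-0.47,2.11,1.75,0.01],[0.0009,0.0231,-0.0002,-0.47,2.11,1.75,0.01],[0.0009,0.0231,-0.0002,-0.47,2.11,1.75,0.01],[0.0009,0.0231,-0.0002,-0.47,2.11,1.75,0.01],[0.0009,0.0231,-0.0002,-0.47,2.11,1.75,0.01],[0.0009,0.0231,-0.0002,-0.47,2.11,1.75,0.01]]
  ]
}}

```text
time: 13.82
tcp_pos: [0.5072, 0.3226, 0.3427]
tool_rot: [-3.139, -0.526, 2.617]
contact_force: [0.3, 0.6, -1.1]
grip_width: 0.0239
```

Call:
{"op": "step_arm", "data": {
  "motion": [
    [[-0.011,0,0.019,0,0,0,0.01],[-0.011,0,0.019,0,0,0,0.01],[-0.011,0,0.019,0,0,0,0.01],[-0.011,0,0.019,0,0,0,0.01],[-0.011,0,0.019,0,0,0,0.01],[0,0,0,0,0,0,0.01],[0,0,0,0,0,0,0.01]]
  ]
}}

```text
time: 14.4
tcp_pos: [0.5064, 0.3211, 0.2327]
tool_rot: [-3.138, -0.526, 2.618]
contact_force: [0.4, 0.6, 0.1]
grip_width: 0.0237
```

```bash
python3 - <<'E'
from shaft import *
p,r,o=pose();print(p,o["tool_rot"],o["contact_force"],o["time"],o["grip_width"])
shaft(np.array([-0.063,0,0.0924]),np.array([.5012,-.0024,-.8653]),(.01,.02,.035,.05,.065))
T=R.from_euler("xyz",[-3.141,-.524,2.62]);g=np.array([.5065,.3219,.1229])
p,r,o=pose();plan(p,r,g+[0,0,.085],T,3)
# dark hole centroid on holder top
s=cam("scene");gg=cv2.cvtColor(s["color"],cv2.COLOR_BGR2GRAY)
print(gg[276:288,380:398]);print(proj(s,[.5146,.316,.095]))
for k in(0,.03):print("tip pix",proj(s,p+r.apply(np.array([-.063,0,.0924])+k*np.array([.5012,-.0024,-.8653]))))
E
```

```text
[0.506 0.321 0.233] [-3.138 -0.526  2.618] [0.391 0.63  0.13 ] 14.4 0.0237327262073769
scene 0.01 off px 0.00 [113 111 111 112 112 110 103 109 119 114 110 112 111 111 113 121 115]
scene 0.02 off px 5.00 [ 68 103 122 113 111 109  98 110 119 111 110 110 112 127  77  35  20]
scene 0.035 off px 0.20 [ 31  31  30  27  22  29  77 111 121 119  90  55  27  15  18  20  21]
scene 0.05 off px -0.41 [ 32  31  31  31  29  24  80 112 128  86  36  27  30  33  29  21  18]
scene 0.065 off px -0.32 [ 58  46  32  27  20   9  75 111 131  92  37  28  30  31  31  31  31]
side 0.01 off px -4.34 [199 216 237 246 241 208 175 161 148 127 118 131 157 179 200 208 192]
side 0.02 off px -1.38 [241 244 237 217 203 220 243 244 194 132 120 166 222 243 243 240 229]
side 0.035 off px 0.00 [205 206 207 214 222 227 221 197 157 128 136 177 213 224 223 222 222]
side 0.05 off px -4.47 [207 206 206 202 185 147 107  99 120 128 116  98  95 124 172 212 224]
side 0.065 off px -4.33 [205 207 209 212 197 152 109 101 118 126 115  99  93 113 156 202 223]
0.01 mm ey,eb [-40.778  10.598]
0.02 mm ey,eb [19.912  7.014]
0.035 mm ey,eb [
[... 546 characters left out ...]
 106 112 113 111 111 110 113]
 [109 111 110 112 111  93  87  87  88  86  80  83 104 112 110 110 111 111]
 [111 108 110 111 109  89  86  90  87  86  81  69  98 112 113 111 110 111]
 [111 111 112 110 113  96  89  90  89  87  81  68  86 108 112 113 112 112]
 [112 111 110 111 113 103  91  88  86  81  77  71 103 112 112 111 110 111]
 [114 112 112 111 112 114 110 101  92  88  83  94 110 111 110 110 111 110]
 [112 113 113 115 113 112 113 115 114 116 115 113 111 111 111 111 109 110]
 [111 113 114 113 112 112 113 113 113 113 112 113 113 112 110 110 111 110]
 [113 112 113 112 112 112 112 111 112 114 112 113 112 113 113 114 112 114]]
[388.778 281.494]
tip pix [390.669 275.659]
tip pix [392.489 268.661]
```

Call:
{"op": "step_arm", "data": {
  "motion": [
    [[-0.0042,0,0.0078,0,0,0,0.01],[-0.0042,0,0.0078,0,0,0,0.01],[-0.0042,0,0.0078,0,0,0,0.01],[-0.004,0,0.007,0,0,0,0.01],[-0.004,0,0.007,0,0,0,0.01],[0,0,0,0,0,0,0.01]]
  ]
}}

```text
time: 15.25
tcp_pos: [0.5051, 0.3213, 0.1886]
tool_rot: [-3.138, -0.526, 2.618]
contact_force: [-0.5, 0.5, -1.1]
grip_width: 0.0236
```

```bash
python3 - <<'E'
from h import *
p,r,o=pose();print(p,o["contact_force"])
cam("wrist");p,r,o=pose();print(p,o["contact_force"])
T=R.from_euler("xyz",[-3.141,-.524,2.62]);g=np.array([.5065,.3219,.1229])
plan(p,r,g+[0,0,.006],T,6)
s=cam("scene");gg=cv2.cvtColor(s["color"],cv2.COLOR_BGR2GRAY)
print(gg[276:288,380:398])
E
```

```text
[0.5050829  0.32133306 0.18857837] [-0.45450703  0.46282345 -1.13932785]
[0.50548353 0.32148458 0.18956608] [ 0.15516753  0.7411632  -1.45594273]
row 6 x [-5.2  0.2  8.7] mm [-0.02 -0.01 -0.01] deg  mid [0.506 0.322 0.149] end [0.5065 0.3219 0.1289]
[[112 112 112 112 112 109 111 111 111 104 105 116 117 112 111 111 110 111]
 [111 109 110 111 113 111 114 112 113  97 108 120 114 110 109 109 110 110]
 [110 112 111 110 110 109 112 110 111 100 113 120 111 111 111 111 110 109]
 [112 112 111 111 114 105  95  88  81 100 115 120 108 111 110 111 111 112]
 [110 110 110 110 110  93  88  88  83 105 118 115 106 111 112 110 110 111]
 [111 110 109 109 110  91  85  89  90 109 120 101  99 111 112 111 109 111]
 [110 110 110 110 113  98  89  87  96 114 122  83  85 109 112 112 111 111]
 [111 111 110 111 111 104  92  82 102 120 119  80 101 110 110 108 110 111]
 [113 112 113 113 113 114 110  97 107 119 101  94 109 111 110 111 110 110]
 [113 112 112 112 115 114 112 113 111 110 112 112 111 111 110 109 111 110]
 [112 113 112 112 111 111 113 112 114 112 113 112 112 113 111 110 110 110]
 [112 112 114 111 110 113 112 110 113 111 112 114 112 112 113 111 112 112]]
```

Call:
{"op": "step_arm", "data": {
  "motion": [
    [[-0.0052,0.0001,0.0087,0,0,0,0.01],[-0.0052,0.0001,0.0087,0,0,0,0.01],[-0.0052,0.0001,0.0087,0,0,0,0.01],[-0.0052,0.0001,0.0087,0,0,0,0.01],[-0.0052,0.0001,0.0087,0,0,0,0.01],[-0.0052,0.0001,0.0087,0,0,0,0.01],[0,0,0,0,0,0,0.01]]
  ]
}}

```text
time: 15.93
tcp_pos: [0.506, 0.3212, 0.1275]
tool_rot: [-3.137, -0.526, 2.618]
contact_force: [-0.1, -0.6, -1.6]
grip_width: 0.024
```

Call:
{"op": "step_arm", "data": {
  "motion": [
    [[-0.001,0,0.0017,0,0,0,0.01],[-0.001,0,0.0017,0,0,0,0.01],[0,0,0,0,0,0,0.01],[0,0,0,0,0,0,0.01]]
  ]
}}

```text
time: 16.27
tcp_pos: [0.5072, 0.3217, 0.1263]
tool_rot: [-3.141, -0.524, 2.619]
contact_force: [0.9, 0.3, -1.0]
grip_width: 0.0237
```

Call:
{"op": "step_arm", "data": {
  "motion": [
    [[-0.0005,0,0.0009,0,0,0,0.01],[0,0,0,0,0,0,0.01],[0,0,0,0,0,0,0.01]]
  ]
}}

```text
time: 16.52
tcp_pos: [0.5071, 0.3217, 0.1251]
tool_rot: [-3.14, -0.524, 2.619]
contact_force: [0.0, -0.3, -0.9]
grip_width: 0.0239
```

Call:
{"op": "step_arm", "data": {
  "motion": [
    [[-0.0005,0,0.0009,0,0,0,0.01],[0,0,0,0,0,0,0.01],[-0.0005,0,0.0009,0,0,0,0.01],[0,0,0,0,0,0,0.01],[0,0,0,0,0,0,0.01]]
  ]
}}

```text
time: 16.93
tcp_pos: [0.5071, 0.3217, 0.1229]
tool_rot: [-3.14, -0.524, 2.619]
contact_force: [0.1, 0.2, -0.5]
grip_width: 0.0242
```

```bash
python3 - <<'E'
from h import *
cam("wrist");p,r,o=pose();print(p,o["contact_force"],o["tool_rot"])
E
```

```text
[0.50703042 0.32170133 0.12289097] [ 0.85167747 -0.55875406 -0.1372821 ] [-3.14008592 -0.52409246  2.61922331]
```

Call:
{"op": "step_arm", "data": {
  "motion": [
    [[0,0,0,0,0,0,0.07],[0,0,0,0,0,0,0.07],[0,0,0,0,0,0,0.07],[0,0,0,0,0,0,0.07],[0,0,0,0,0,0,0.07],[0,0,0,0,0,0,0.07],[0,0,0,0,0,0,0.07],[0,0,0,0,0,0,0.07]]
  ]
}}

```text
time: 17.65
tcp_pos: [0.507, 0.3217, 0.1229]
tool_rot: [-3.14, -0.524, 2.619]
contact_force: [-0.2, -0.7, -0.4]
grip_width: 0.0698
```

Call:
{"op": "step_arm", "data": {
  "motion": [
    [[0.01,0,-0.0173,0,0,0,0.07],[0.01,0,-0.0173,0,0,0,0.07],[0.01,0,-0.0173,0,0,0,0.07],[0.01,0,-0.0173,0,0,0,0.07],[0.01,0,-0.0173,0,0,0,0.07],[0.01,0,-0.0173,0,0,0,0.07],[0.01,0,-0.0173,0,0,0,0.07],[0.01,0,-0.0173,0,0,0,0.07],[0.01,0,-0.0173,0,0,0,0.07],[0.01,0,-0.0173,0,0,0,0.07]]
  ]
}}

```text
time: 18.48
tcp_pos: [0.507, 0.3218, 0.3237]
tool_rot: [-3.14, -0.524, 2.619]
contact_force: [0.3, 0.6, -0.6]
grip_width: 0.0702
```

```bash
python3 - <<'E'
from h import *
np.set_printoptions(precision=4,suppress=True)
s=cam("scene");t=cam("side");p,r,o=pose();print(p,o["tool_rot"],o["joints"],o["time"],o["grip_width"])
for d in(s,t):
    for c,st,h in blobs(d,(5,170,80),(17,255,255),40,(240,120,410,300)): print("orange",c,st)
    for c,st,h in blobs(d,(0,110,50),(4,255,255),15,(240,150,420,270))+blobs(d,(174,110,50),(180,255,255),15,(240,150,420,270)): print("red",c,st)
cv2.imwrite("pics/s7.png",s["color"]);cv2.imwrite("pics/t7.png",t["color"])
a=cv2.resize(s["color"][150:280,250:370],None,fx=4,fy=4,interpolation=cv2.INTER_CUBIC)
b=cv2.resize(t["color"][70:240,290:420],None,fx=2.4,fy=2.4,interpolation=cv2.INTER_CUBIC)
H=max(a.shape[0],b.shape[0]);f=lambda i:cv2.copyMakeBorder(i,0,H-i.shape[0],0,0,cv2.BORDER_CONSTANT)
cv2.imwrite("pics/m7.png",np.hstack([f(a),f(b)]));print(a.shape,b.shape)
E
```

```text
[0.5082 0.3224 0.3259] [ 3.1389 -0.5213  2.6213] [ 0.3537  0.2627  1.7412  0.3949  1.4951 -0.7984] 18.5833 0.0698041309324778
orange [245.5 154.6] [241, 149, 12, 11, 75]
orange [391.4 272.9] [385, 262, 14, 24, 261]
red [291.5 220.6] [277, 202, 32, 35, 431]
orange [258.8 156.8] [253, 142, 13, 30, 328]
orange [283.4 153.9] [281, 144, 6, 20, 106]
red [365.6 196.8] [357, 188, 16, 18, 183]
red [354.4 203.4] [350, 200, 9, 8, 22]
(520, 480, 3) (408, 312, 3)
```

```bash
python3 - <<'E'
from h import *
p,r,o=pose()
plan(p,r,np.array([.64,-.002,.33]),tool(86),12)
E
```

```text
row 12 x [-18.2 -22.5  -6.1] mm [ 0.57 -2.44 -2.1 ] deg  mid [0.568 0.126 0.314] end [ 0.64  -0.002  0.33 ]
```

Call:
{"op": "step_arm", "data": {
  "motion": [
    [[-0.0182,-0.0225,-0.0061,0.57,-2.44,-2.1,0.0912],[-0.0182,-0.0225,-0.0061,0.57,-2.44,-2.1,0.0912],[-0.0182,-0.0225,-0.0061,0.57,-2.44,-2.1,0.0912],[-0.0182,-0.0225,-0.0061,0.57,-2.44,-2.1,0.0912],[-0.0182,-0.0225,-0.0061,0.57,-2.44,-2.1,0.0912],[-0.0182,-0.0225,-0.0061,0.57,-2.44,-2.1,0.0912]]
  ]
}}

```text
time: 19.08
tcp_pos: [0.5549, 0.1507, 0.309]
tool_rot: [3.113, -0.263, 2.855]
contact_force: [0.4, -0.2, -1.0]
grip_width: 0.0911
```

Call:
{"op": "step_arm", "data": {
  "motion": [
    [[-0.0182,-0.0225,-0.0061,0.57,-2.44,-2.1,0.0912],[-0.0182,-0.0225,-0.0061,0.57,-2.44,-2.1,0.0912],[-0.0182,-0.0225,-0.0061,0.57,-2.44,-2.1,0.0912],[-0.0182,-0.0225,-0.0061,0.57,-2.44,-2.1,0.0912],[-0.0182,-0.0225,-0.0061,0.57,-2.44,-2.1,0.0912],[-0.0182,-0.0225,-0.0061,0.57,-2.44,-2.1,0.0912],[0,0,0,0,0,0,0.0912],[0,0,0,0,0,0,0.0912]]
  ]
}}

```text
time: 19.75
tcp_pos: [0.6386, -0.0037, 0.3258]
tool_rot: [-3.14, -0.006, 3.069]
contact_force: [0.4, 0.6, -0.5]
grip_width: 0.0912
```

```bash
python3 - <<'E'
from h import *
np.set_printoptions(precision=4,suppress=True)
w=cam("wrist");p,r,o=pose();print(p,o["tool_rot"],o["joints"],o["time"],o["contact_force"])
for c,st,h in blobs(w,(0,110,40),(5,255,255),100)+blobs(w,(174,110,40),(180,255,255),100): print("red",c,st,cv2.minAreaRect(h))
for X in([.64,-.032,.103],[.64,.028,.103],[.61,-.055,.055],[.67,.055,.055]):print(proj(w,X))
cv2.imwrite("pics/w8.png",w["color"])
s=cam("scene")
a=cv2.resize(w["color"][100:300,200:440],None,fx=3,fy=3,interpolation=cv2.INTER_CUBIC)
cv2.imwrite("pics/w8c.png",a)
E
```

```text
[ 0.6382 -0.0029  0.3255] [-3.1403 -0.0064  3.0695] [-0.0406  0.175   1.7827 -0.0012  1.1904 -1.5389] 19.8 [-0.119  -0.244   0.0463]
red [324.  163.4] [279, 138, 89, 54, 2869] ((323.4617614746094, 164.5029296875), (48.47219467163086, 87.05052947998047), 85.60128784179688)
[302.2592 171.3531]
[354.8999 167.5625]
[284.4236 141.6798]
[374.3087 182.1228]
```

View pics/w8c.png

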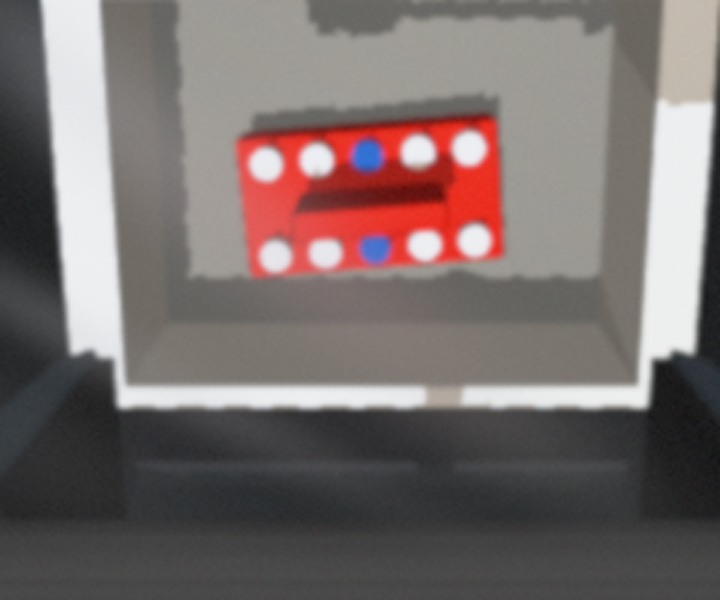

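```bash
python3 - <<'E'
from h import *
np.set_printoptions(precision=4,suppress=True)
w=cam("wrist");p,r,o=pose();print(p)
C=lambda u,v:(200+u/3-.33,100+v/3-.33)
P=np.array([plane(w,C(*q),.055) for q in((238,137),(497,117),(503,257),(253,277))]);print(P,P.mean(0));e=np.roll(P,-1,0)-P
print(np.hypot(e[:,0],e[:,1]),np.degrees(np.arctan2(e[:,1],e[:,0])))
K=np.array([plane(w,C(*q),.063) for q in((267,163),(470,147),(474,240),(277,254))]);print("caps",K.mean(0))
g=np.mean([plane(w,C(*q),.103) for q in((297,212),(445,203))],0);print("handle near-robot top edge mid",g)
ctr=(P.mean(0)+K.mean(0))/2
s=cam("scene");t=cam("side")
m=ctr.copy()
for d,n in((s,"s"),(t,"t")):print(n,"centre proj",proj(d,[m[0],m[1],.055]))
for c,st,h in blobs(s,(0,110,40),(5,255,255),30,(250,160,330,260)):print(c,st)
T=tool(86); plan(p,r,np.array([ctr[0],ctr[1],.17]),T,5)
E
```

```text
[ 0.6381 -0.0022  0.3256]
[[ 0.6134 -0.061   0.055 ]
 [ 0.6129  0.0472  0.055 ]
 [ 0.6728  0.0472  0.055 ]
 [ 0.6739 -0.061   0.055 ]] [ 0.6432 -0.0069  0.055 ]
[0.1082 0.0599 0.1081 0.0605] [ 90.2636  -0.0714 -89.4038 179.998 ]
caps [ 0.6432 -0.0071  0.063 ]
handle near-robot top edge mid [ 0.6382 -0.0066  0.103 ]
s centre proj [293.4201 220.085 ]
t centre proj [364.2656 204.0732]
[291.5 220.6] [277, 202, 32, 35, 433]
row 5 x [-1.2 -0.9 31.1] mm [-0.02 -0.07 -0.01] deg  mid [ 0.641 -0.005  0.232] end [ 0.6432 -0.007   0.17  ]
```

```bash
python3 - <<'E'
from h import *
p,r,o=pose(); plan(p,r,np.array([.6437,-.007,.110]),tool(90),8)
E
```

```text
row 8 x [-0.8 -0.6 27. ] mm [-0.01 -0.04 -0.5 ] deg  mid [ 0.641 -0.005  0.191] end [ 0.6437 -0.007   0.11  ]
```

Call:
{"op": "step_arm", "data": {
  "motion": [
    [[-0.0008,-0.0006,0.027,0,-0.04,-0.5,0.0912],[-0.0008,-0.0006,0.027,0,-0.04,-0.5,0.0912],[-0.0008,-0.0006,0.027,0,-0.04,-0.5,0.0912],[-0.0008,-0.0006,0.027,0,-0.04,-0.5,0.0912],[-0.0008,-0.0006,0.027,0,-0.04,-0.5,0.0912],[-0.0008,-0.0006,0.027,0,-0.04,-0.5,0.0912],[-0.0008,-0.0006,0.027,0,-0.04,-0.5,0.0912],[-0.0008,-0.0006,0.027,0,-0.04,-0.5,0.0912],[0,0,0,0,0,0,0.0912]]
  ]
}}

```text
time: 20.75
tcp_pos: [0.6413, -0.0076, 0.1053]
tool_rot: [-3.141, -0.006, 3.141]
contact_force: [-0.8, 0.3, -1.2]
grip_width: 0.0913
```

```bash
python3 - <<'E'
from h import *
cam("side");p,r,o=pose();print(p,o["tool_rot"],o["contact_force"]); plan(p,r,np.array([.6437,-.007,.072]),tool(90),4)
E
```

```text
[ 0.64256213 -0.0076739   0.10807833] [-3.14046206 -0.00423735  3.14074389] [-0.3214743  -0.29835273  0.69485216]
row 4 x [-0.3  0.2  9. ] mm [-0.02 -0.06 -0.01] deg  mid [ 0.643 -0.007  0.081] end [ 0.6437 -0.007   0.072 ]
```

Lower, close across the handle's 60 mm length (force 50 N; ~45 mm of closing at ~75 mm/s).

Call:
{"op": "step_arm", "data": {
  "motion": [
    [[-0.0002,0.0001,0.009,0,0,0,0.0912],[-0.0002,0.0001,0.009,0,0,0,0.0912],[-0.0002,0.0001,0.009,0,0,0,0.0912],[-0.0002,0.0001,0.009,0,0,0,0.0912],[0,0,0,0,0,0,0.0912]]
  ]
}}

```text
time: 21.22
tcp_pos: [0.6444, -0.0078, 0.0728]
tool_rot: [-3.14, -0.001, 3.14]
contact_force: [-0.5, 0.0, -0.3]
grip_width: 0.0908
```

Call:
{"op": "step_arm", "data": {
  "motion": [
    [[0,0,0,0,0,0,0.04],[0,0,0,0,0,0,0.04],[0,0,0,0,0,0,0.04],[0,0,0,0,0,0,0.04],[0,0,0,0,0,0,0.04],[0,0,0,0,0,0,0.04],[0,0,0,0,0,0,0.04],[0,0,0,0,0,0,0.04]]
  ],
  "force": 50
}}

```text
time: 21.88
tcp_pos: [0.6454, -0.008, 0.0747]
tool_rot: [-3.14, 0.001, 3.14]
contact_force: [-0.8, -0.8, 5.8]
grip_width: 0.0596
```

Call:
{"op": "step_arm", "data": {
  "motion": [
    [[0,0,-0.004,0,0,0,0.04],[0,0,-0.004,0,0,0,0.04],[0,0,-0.004,0,0,0,0.04],[0,0,-0.004,0,0,0,0.04],[0,0,-0.004,0,0,0,0.04],[0,0,0,0,0,0,0.04],[0,0,0,0,0,0,0.04]]
  ]
}}

```text
time: 22.47
tcp_pos: [0.6453, -0.0079, 0.0946]
tool_rot: [-3.14, 0.001, 3.14]
contact_force: [-0.3, -0.9, -3.1]
grip_width: 0.0599
```

```bash
python3 - <<'E'
from h import *
p,r,o=pose();print(p,o["tool_rot"],o["contact_force"],o["ft_torque"],o["grip_width"])
w=cam("wrist")
for c,st,h in blobs(w,(0,110,40),(5,255,255),100): print("red",c,st)
plan(p,r,p+[0,0,.20],r,7)
E
```

```text
[ 0.64532273 -0.00789315  0.09463039] [-3.14012526e+00  1.14522619e-03  3.14046328e+00] [-0.27195529 -0.94143196 -3.11951002] [0.03609236 0.05872642 0.00474148] 0.0599254107647143
red [327.7 221.5] [230, 171, 195, 104, 13157]
row 7 x [ -0.   -0.  -28.6] mm [0. 0. 0.] deg  mid [ 0.645 -0.008  0.209] end [ 0.6453 -0.0079  0.2946]
```

Call:
{"op": "step_arm", "data": {
  "motion": [
    [[0,0,-0.027,0,0,0,0.04],[0,0,-0.027,0,0,0,0.04],[0,0,-0.027,0,0,0,0.04],[0,0,-0.027,0,0,0,0.04],[0,0,-0.027,0,0,0,0.04],[0,0,-0.027,0,0,0,0.04],[0,0,-0.01,0,0,0,0.04],[0,0,0,0,0,0,0.04]]
  ]
}}

```text
time: 23.18
tcp_pos: [0.6462, -0.0077, 0.2686]
tool_rot: [-3.14, 0.004, 3.141]
contact_force: [1.0, 0.3, -2.9]
grip_width: 0.0595
```

```bash
python3 - <<'E'
from h import *
np.set_printoptions(precision=4,suppress=True)
s=cam("scene");t=cam("side");p,r,o=pose();print(p,o["tool_rot"],o["contact_force"],o["grip_width"],o["time"])
for f in("pics/scene0.png","pics/side0.png"):
    d=s if "scene" in f else t;im=cv2.imread(f);box=(255,125,335,180) if "scene" in f else (340,255,450,335)
    dd=dict(d,color=im)
    for c,st,h in blobs(dd,(0,0,170),(180,60,255),400,box):
        q=cv2.approxPolyDP(h.reshape(-1,1,2),4,True)[:,0];P=np.array([plane(d,k,.02) for k in q]);print(f,st,len(q),P.tolist() if len(q)>4 else P,P.mean(0), "centroid",plane(d,c,.02))
g=np.array([.502,-.356,.0])
plan(p,r,np.array([.502,-.356,p[2]]),tool(90),14)
E
```

```text
[ 0.6445 -0.0076  0.2649] [-3.1402 -0.0006  3.1405] [-0.595   0.9301 -2.4931] 0.05937987296100926 23.2833
pics/scene0.png [268, 136, 54, 35, 1079] 4 [[ 0.4231 -0.2811  0.02  ]
 [ 0.5771 -0.2756  0.02  ]
 [ 0.5794 -0.4331  0.02  ]
 [ 0.4299 -0.4377  0.02  ]] [ 0.5024 -0.3569  0.02  ] centroid [ 0.5042 -0.353   0.02  ]
pics/side0.png [351, 265, 88, 59, 2837] 4 [[ 0.5783 -0.4341  0.02  ]
 [ 0.4262 -0.4376  0.02  ]
 [ 0.4268 -0.2772  0.02  ]
 [ 0.5817 -0.2778  0.02  ]] [ 0.5033 -0.3567  0.02  ] centroid [ 0.4996 -0.3615  0.02  ]
row 14 x [ 10.2 -24.9   0. ] mm [-0.01 -0.   -0.  ] deg  mid [ 0.563 -0.207  0.265] end [ 0.502  -0.356   0.2649]
```

Call:
{"op": "step_arm", "data": {
  "motion": [
    [[0.005,-0.0125,0,0,0,0,0.04],[0.0102,-0.0249,0,0,0,0,0.04],[0.0102,-0.0249,0,0,0,0,0.04],[0.0102,-0.0249,0,0,0,0,0.04],[0.0102,-0.0249,0,0,0,0,0.04],[0.0102,-0.0249,0,0,0,0,0.04],[0.0102,-0.0249,0,0,0,0,0.04]]
  ]
}}

```text
time: 23.87
tcp_pos: [0.5769, -0.1709, 0.2644]
tool_rot: [-3.141, -0.002, 3.141]
contact_force: [0.7, 0.5, -2.0]
grip_width: 0.0596
```

Call:
{"op": "step_arm", "data": {
  "motion": [
    [[0.0102,-0.0249,0,0,0,0,0.04],[0.0102,-0.0249,0,0,0,0,0.04],[0.0102,-0.0249,0,0,0,0,0.04],[0.0102,-0.0249,0,0,0,0,0.04],[0.0102,-0.0249,0,0,0,0,0.04],[0.0102,-0.0249,0,0,0,0,0.04],[0.0102,-0.0249,0,0,0,0,0.04],[0.005,-0.0125,0,0,0,0,0.04],[0,0,0,0,0,0,0.04],[0,0,0,0,0,0,0.04]]
  ]
}}

```text
time: 24.7
tcp_pos: [0.5012, -0.3562, 0.2654]
tool_rot: [-3.142, -0.001, 3.139]
contact_force: [0.4, -1.2, -1.6]
grip_width: 0.0595
```

```bash
python3 - <<'E'
from h import *
p,r,o=pose();print(p,o["contact_force"],o["grip_width"])
cam("wrist");p,r,o=pose();print(p,o["tool_rot"],o["contact_force"])
plan(p,r,np.array([.503,-.356,.082]),tool(90),8)
E
```

```text
[ 0.50124624 -0.35622939  0.26536777] [ 0.36390367 -1.21107413 -1.57313552] 0.05946517367969243
[ 0.50168965 -0.35564792  0.26566696] [-3.14133248e+00 -5.69061649e-04  3.14001808e+00] [ 0.61234811 -0.08812133 -2.53063087]
row 8 x [-0.2 -0.  23. ] mm [-0.   -0.   -0.01] deg  mid [ 0.502 -0.356  0.151] end [ 0.503 -0.356  0.082]
```

Call:
{"op": "step_arm", "data": {
  "motion": [
    [[-0.0002,0,0.012,0,0,0,0.04],[-0.0002,0,0.023,0,0,0,0.04],[-0.0002,0,0.023,0,0,0,0.04],[-0.0002,0,0.023,0,0,0,0.04],[-0.0002,0,0.023,0,0,0,0.04],[0,0,0.023,0,0,0,0.04],[0,0,0.023,0,0,0,0.04],[0,0,0.023,0,0,0,0.04],[0,0,0.011,0,0,0,0.04],[0,0,0,0,0,0,0.04]]
  ]
}}

```text
time: 25.58
tcp_pos: [0.502, -0.3545, 0.0797]
tool_rot: [3.14, -0.003, 3.141]
contact_force: [-0.3, 0.2, -2.9]
grip_width: 0.0596
```

Call:
{"op": "step_arm", "data": {
  "motion": [
    [[0,0,0.002,0,0,0,0.04],[0,0,0.002,0,0,0,0.04],[0,0,0.002,0,0,0,0.04],[0,0,0.002,0,0,0,0.04],[0,0,0,0,0,0,0.04],[0,0,0,0,0,0,0.04]]
  ]
}}

```text
time: 26.08
tcp_pos: [0.5033, -0.3566, 0.0751]
tool_rot: [-3.14, 0.001, 3.14]
contact_force: [0.7, -0.1, -2.3]
grip_width: 0.0599
```

```bash
python3 - <<'E'
from h import *
cam("wrist");p,r,o=pose();print(p,o["tool_rot"],o["contact_force"])
E
```

```text
[ 0.50330278 -0.35656855  0.07505097] [-3.13986075e+00  9.39982916e-04  3.14047198e+00] [ 0.53497708 -0.22012218 -2.74306744]
```

Still hanging (−2.7 N); step down gently until contact.

Call:
{"op": "step_arm", "data": {
  "motion": [
    [[0,0,0.001,0,0,0,0.04],[0,0,0.001,0,0,0,0.04],[0,0,0.001,0,0,0,0.04],[0,0,0.001,0,0,0,0.04],[0,0,0,0,0,0,0.04]]
  ]
}}

```text
time: 26.55
tcp_pos: [0.5031, -0.3564, 0.0705]
tool_rot: [-3.14, 0.0, 3.14]
contact_force: [0.6, -0.3, -2.7]
grip_width: 0.0594
```

Call:
{"op": "step_arm", "data": {
  "motion": [
    [[0,0,0.0006,0,0,0,0.04],[0,0,0.0006,0,0,0,0.04],[0,0,0,0,0,0,0.04]]
  ]
}}

```text
time: 26.8
tcp_pos: [0.5032, -0.3565, 0.0697]
tool_rot: [-3.14, 0.001, 3.141]
contact_force: [-1.3, 1.3, 1.7]
grip_width: 0.0593
```

Call:
{"op": "step_arm", "data": {
  "motion": [
    [[0,0,0,0,0,0,0.0912],[0,0,0,0,0,0,0.0912],[0,0,0,0,0,0,0.0912],[0,0,0,0,0,0,0.0912],[0,0,0,0,0,0,0.0912],[0,0,0,0,0,0,0.0912]]
  ]
}}

```text
time: 27.3
tcp_pos: [0.5032, -0.3565, 0.0696]
tool_rot: [-3.14, 0.001, 3.141]
contact_force: [-0.2, 0.4, -0.8]
grip_width: 0.091
```

Call:
{"op": "step_arm", "data": {
  "motion": [
    [[0,0,-0.015,0,0,0,0.0912],[0,0,-0.03,0,0,0,0.0912],[0,0,-0.03,0,0,0,0.0912],[0,0,-0.03,0,0,0,0.0912],[0,0,-0.03,0,0,0,0.0912],[0,0,-0.03,0,0,0,0.0912],[0,0,-0.03,0,0,0,0.0912],[0,0,-0.02,0,0,0,0.0912],[0,0,0,0,0,0,0.0912],[0,0,0,0,0,0,0.0912]]
  ]
}}

```text
time: 28.13
tcp_pos: [0.5034, -0.3564, 0.2866]
tool_rot: [-3.138, 0.003, 3.141]
contact_force: [0.4, 0.1, -0.4]
grip_width: 0.0915
```

```bash
python3 - <<'E'
from h import *
np.set_printoptions(precision=4,suppress=True)
w=cam("wrist");p,r,o=pose();print(p,o["time"],o["contact_force"])
for c,st,h in blobs(w,(0,110,40),(5,255,255),100):
    q=cv2.approxPolyDP(h.reshape(-1,1,2),4,True)[:,0];P=np.array([plane(w,k,.05) for k in q]);print("rack",st,P,P.mean(0))
g=cv2.cvtColor(w["color"],cv2.COLOR_BGR2HSV)
m=((g[...,2]>120)&(g[...,1]<80))|(g[...,1]>120)
s=cam("scene");t=cam("side")
for d,n in((s,"s"),(t,"t")):
    for c,st,h in blobs(d,(5,170,80),(17,255,255),40,(240,120,430,300)): print(n,"orange",c,st)
    for c,st,h in blobs(d,(0,120,40),(4,255,255),40,(240,110,450,330)): print(n,"red",c,st)
a=cv2.resize(s["color"][70:310,210:440],None,fx=2.4,fy=2.4);b=cv2.resize(w["color"],None,fx=.39,fy=.39)
c=np.zeros((576,800,3),np.uint8);c[:a.shape[0],:a.shape[1]]=a[:,:552];c[:156,552:552+b.shape[1]]=b[:156,:248]
tt=cv2.resize(t["color"][80:330,230:460],(248,270));c[160:430,552:]=tt
cv2.imwrite("pics/fin.png",c)
E
```

```text
[ 0.5029 -0.356   0.285 ] 28.1833 [-0.165  -0.5686 -1.5969]
rack [281, 136, 94, 52, 3238] [[ 0.5283 -0.3021  0.05  ]
 [ 0.5294 -0.4082  0.05  ]
 [ 0.4748 -0.4097  0.05  ]
 [ 0.4716 -0.304   0.05  ]] [ 0.501 -0.356  0.05 ]
rack [141, 235, 35, 38, 902] [[ 0.6222 -0.5515  0.05  ]
 [ 0.6419 -0.5721  0.05  ]
 [ 0.6434 -0.584   0.05  ]
 [ 0.6017 -0.5909  0.05  ]
 [ 0.5936 -0.558   0.05  ]
 [ 0.607  -0.5483  0.05  ]] [ 0.6183 -0.5675  0.05  ]
s orange [246.3 154.5] [241, 149, 13, 11, 90]
s orange [417.3 243.7] [409, 226, 19, 31, 313]
s orange [390.9 275.2] [385, 262, 14, 24, 187]
s red [293.2 147.9] [281, 131, 25, 31, 341]
t orange [258.9 156.5] [252, 142, 14, 30, 341]
t orange [283.3 153.3] [281, 144, 6, 19, 103]
t red [395.6 285. ] [374, 259, 44, 49, 915]
```

```bash
python3 - <<'E'
from h import *
O=np.array([.5877,-.0036,0]);Y=R.from_euler("z",YAW,degrees=True)
for n in("scene","side"):
    d=cam(n);g=cv2.cvtColor(d["color"],cv2.COLOR_BGR2GRAY)
    for a in(1.5,1.7,1.9):
        v=[]
        for y in(-.09,-.05,.05,.09):
            u=proj(d,O+Y.apply([.13-.174*np.cos(a),y,.112+.174*np.sin(a)]));x=proj(d,O+Y.apply([.13-.215*np.cos(a),y,.112+.215*np.sin(a)]))
            gv=lambda q:int(g[int(round(q[1])),int(round(q[0]))]) if 0<=q[1]<400 and 0<=q[0]<640 else -1
            v.append((u.round().astype(int).tolist(),gv(u),gv(x)))
        print(n,a,v)
bot.finish_job();print("done")
E
```

```text
scene 1.5 [([258, 146], 57, 176), ([261, 154], 56, 92), ([271, 178], 59, 60), ([275, 189], 156, 61)]
scene 1.7 [([245, 149], 55, 53), ([249, 158], 115, 59), ([257, 182], 59, 143), ([261, 193], 248, 59)]
scene 1.9 [([233, 154], 53, 54), ([236, 163], 53, 85), ([244, 187], 53, 88), ([248, 198], 55, 85)]
side 1.5 [([403, 143], 67, 70), ([396, 138], 61, 66), ([378, 127], 119, 131), ([372, 123], 126, 132)]
side 1.7 [([414, 141], 68, 69), ([406, 137], 66, 19), ([388, 126], 47, 133), ([381, 121], 133, 129)]
side 1.9 [([423, 142], 78, 116), ([415, 137], 69, 25), ([397, 126], 68, 120), ([390, 122], 46, 132)]
the job is handed in; nothing more can be done
done
```

The job is done and handed in at about 28 s of the 64 s allowed. The last checks are good, but they are measurements only, because my 12 pictures were used up before the end.

**What I did**
- **Lid:** I took the smaller orange pin out with the gripper tilted 30°. I corrected its aim by about 3.5 mm from the images, then pushed it about 47 mm down the hole (peak contact force about 7 N). The picture taken just after showed the lid swinging open.
- **Pin:** I put it back in the holder and let go.
- **Rack:** I lifted it by the ends of its handle and set it on the cold plate until I felt contact. Then I let go and raised the gripper clear.

**Last checks**
- **Lid:** the scene camera shows its dark front edge where a fully open lid (1.9 rad) should be. The side camera agrees, though less clearly.
- **Pin:** its patch of orange is at the same pixels in both cameras as at the start, within about 1 px.
- **Rack:** it is upright and square to the bench, with its centre at (0.501, −0.356). I measured the plate's centre as (0.503, −0.356), so it is about 2 mm off.
- **Other things on the bench:** no unexpected contact forces were felt. Their positions were not re-measured one by one, except the large orange pin, which is where it was at the start.

**One disagreement:** early on, the side camera put the pin tip about 9 mm from the scene camera's position. I took it as a misread against the cluttered background, and the correction at the hole settled it.

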